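# Hold a flywheel on its timing mark with a sprung bar

## Robot

A 6-joint arm with a two-finger parallel gripper is mounted at the origin on the work surface. World frame = base frame: x ahead of the robot, y to its left, z up, the work surface at z = 0. Lengths are in m, angles in degrees, forces in N, time in s.
With the tool pointing down it reaches from about 0.4 to 0.825 m from the base axis. Payload 7 kg.
Tool frame: the origin (TCP) lies at the centre of the arm's flange, where the gripper is bolted on; the fingertips stand 178 mm ahead of it and the grasp point (between the pads) lies 159 mm ahead of it; z points along the fingers, y is the line along which they close (so a half turn about z gives the same grasp; the last joint's range is limited). The gripper opens to 88 mm and grips with 3 to 60 N. Pads are 19 mm wide; open, the fingers measure 130 mm over their backs; the gripper's body (78 mm by 193 mm) begins 47 mm behind the grasp point.
Start: joints at [85.434, 20.546, 0.682, 0, -70.136, -16.507], TCP at [0.243, 0.63, 0.405] pointing down, gripper open.
Joint ranges: [-176.03, 176.03], [-82.01, 121.73], [-58.28, 71.71], [-173.87, 95.51], [-174.79, -0.11], [-173.66, 173.66]. Speed limits (degrees/s): [136.94, 136.94, 172.46, 180, 180, 180].

## Interface

Orientations are given as [roll, pitch, yaw] about the fixed x, y, z axes, in that order (R = Rz(yaw) Ry(pitch) Rx(roll)).
In Python, from plant import telemetry, snapshot, workorder, nets gives the robot as it stands.
- The arm moves only by the shell command python3 -m creep 'ROWS'. ROWS is JSON, a list that holds one entry, the list of rows, each a list of 5 numbers: the shift along the tool's x, y, z normalised to -1 to 1, where 1 is 0.2 m, then the turn about the tool's z normalised to -1 to 1, where 1 is pi/2 rad, then the opening, from 0 (shut) to 1 (fully open). In form: [[[x, y, z, spin, hand], ...]]. A call has 1 to 8 rows; each row shifts and turns the commanded pose from where the row before left it, along the tool's axes as they then stand; what a row does not reach is not made up. A row lasts 1/12 s, in which the tool goes at most 41.7 mm and 7.16 degrees, less where a joint would pass 70% of its speed; a pose out of reach is approached as far as the arm can. A call with a number of a shift or a turn outside -1 to 1 is refused whole. A call with a gripper value outside its range is refused whole. The fingers move at their own pace and stop on an object; the grip force is fixed at half the most. Time passes only in rows, so rows that do not move let the fingers close. It gives the time, the measured TCP pose, the force, the opening and the grip force at its end, in the units of the state.
- telemetry.get_obs(): the state, without advancing time (a new reading comes with each control period).
- snapshot(name): name is "side" or "top" or "wrist"; returns a dict with "frame" (400x640x3 uint8, red, green, blue), "fx", "fy", "cx", "cy" (pixels), "rvec" (rotation vector, rad) and "tvec" (3), from world to camera coordinates, as OpenCV has them; the wrist camera has in their place "mount" (4x4, takes a point from camera to tool coordinates, whose origin is the TCP and whose axes are the flange's). Camera axes: x right, y down, z forward; pixel columns grow to the right and rows downward; lengths in m; the calibration is good to about 2 mm. The wrist camera is an equidistant fisheye: a pixel r from the principal point sees the ray r / f radians off the axis. A picture is of the moment at which its call begins: read the wrist's pose just before it. There is no depth.
- workorder.close_job(): hands the job in; it is judged then, once.
Trained networks look in a picture, given as the dict that the camera call returned (one of the last four; its "shot" number tells which), for a name from the list of things; names that differ only in an ending like _2 or _b are one class to them, and where a whole thing is asked for, a point or a joint stands for the part that bears it (a point fixed in the world has none). Each returns a list of dicts, best first, with "confidence" (0 to 1); they miss things now and then, are a little off and sometimes report something else, mostly with a low value. They report only what shows in the picture. A call takes as long as a camera call. They do not tell look-alikes from the thing itself.
- nets.find_in(picture, query): "uv" ([column, row] in pixels, amid what is visible of it).
- nets.masks_of(picture, query): "region" (400x640 bool, what is visible of it) and "uv" ([column, row] in pixels, amid what is visible of it).
- nets.landmark_of(picture, query): "uv" ([column, row] in pixels: a listed point, or the origin of a listed thing).
The state is a dict: "clock": time; "joint_pos": joint angles; "qvel": joint speeds; "tau": joint torques, N m; "tool_pos": TCP position; "orientation": TCP orientation; "force": force on the tool from outside, world axes, zero at the start; "moment": the same for the moment, N m; "opening": finger opening in m; "gripper_force": force on a finger pad.
Only numpy, scipy, OpenCV 4.12 (cv2) and the standard library are available. Lean on these libraries where they do the work, as an engineer would, in place of code of your own. Each camera call takes 0.05 s, during which the arm holds its last target. There are 200 camera calls.

## Task

Take the black rubber grip on the yellow sprung bar and use the bar to turn the top-heavy flywheel up off its rest until its red pointer stands midway between the two green prongs of the index fork, and keep it between them for a good six seconds while the timing is read. Then bring the flywheel gently back to the rest it came from, with the bar relaxed, and let go. Work the wheel through the bar only (do not touch the wheel, its pointer or its brass weight), never let it drop, slam or roll over to the far stop, do not shift the index fork and leave the green bottle standing.

Things in the scene. Friction and masses are not known exactly. Their poses are not given: they have to be found in the camera images.
- stand: Blue bearing stand, fixed; place and yaw vary. Origin at bench level below the flywheel's centre. x: level, along the axle (away from the robot at yaw 0); y: level, in the plane of the wheel; z up. Base plate 180 x 300 x 18 mm (local x -60 to 120); a 35 x 100 mm post stands on the wheel's +x side. Bearing friction on the wheel 0.003 N m, damping 0.02 N m s/rad.
- axle (a point): Centre of the flywheel on its axle, 210 mm above the bench; axes as the stand's. The wheel is a steel disc, 300 mm diameter, 30 mm thick, nominal 10 kg; with its brass weight its moment of inertia about the axle is nominal 0.12 kg m2.
- flywheel (a joint): Angle of the flywheel about the stand's +x, rad: 0 with red pointer and brass weight straight up; positive lifts the grip's side (+y) and leans the pointer to -y. Low-friction; stops at -0.5 (its rest, where it starts) and +0.5 (far stop). Top-heavy and unstable even with the bar held still: it runs away from balance with a time constant of 0.7 to 1 s.
- weight (a point): Centre of the brass block (42 x 70 x 34 mm, 0.55 kg) on the flywheel at the pointer's angle, 110 mm from the axle. Its gravity torque, nominal 0.59 N m x sin(flywheel), drives the wheel away from 0. True masses of wheel and block together differ from nominal by 15 per cent less to 20 per cent more, and torque and inertia with them.
- bar (a joint): Angle of the yellow sprung bar relative to the flywheel, about the same axle and in the same sense, rad; 0 when relaxed. A torsion spring alone joins it to the wheel: nominal 0.36 N m/rad, damping 0.03 N m s/rad. Counterbalanced by a steel disc on its short end, 0.22 kg; travel +-2.4. Bar angle in the room b = flywheel + bar; b = 0: along the stand's +y.
- grip_mid (a point): Middle of the black rubber grip, a freely turning sleeve 22 mm thick, 80 mm long, parallel to the axle. From axle in the stand's axes: (-95, 230 cos b, 230 sin b) mm; about 100 mm above the bench at the start. The bar (10 mm thick) lies 50 mm to its +x. Pinch it from above, fingers closing along the stand's y, and follow the arc. The wheel leaves its rest at b of about 0.15 to 0.45.
- pointer (a point): Point on the red pointer's line (10 mm wide), at its outer end, 190 mm from the axle; its z axis points out from the axle.
- index (a joint): Angle of the white V-shaped index arm with its two green prongs, same axle and sense as flywheel, rad; -0.2 to 0.2, differs in every run; clamped stiffly, not to be moved. The pointer is on the mark when flywheel equals index.
- fork (a point): Point midway between the two green prongs of the index fork, 200 mm from the axle; z axis points out from the axle. The prongs are 12 mm wide, centred 0.15 rad either side of it.
- bottle: Green glass bottle, 64 mm diameter, 210 mm high, 0.45 kg, standing on the bench; origin at the centre of its foot.
Not all that is in view belongs to the job. There is more than one size of the bottle; the job needs the largest.

How it is judged (in metres and radians):
On the way:
1. the red pointer stays between the green prongs, within 0.1 rad of their middle, for six seconds (angle between the z axis of pointer and the z axis of fork, either way round below 0.1 rad), for 6 s.
At the end, for the whole second after the job is handed in: The flywheel is back at rest on the stop it came from (angle below -0.46 rad, slower than 0.05 rad/s), the bar relaxed (within 0.15 rad of 0), the fork within 15 mm of its place and the bottle standing (value of joint flywheel below -0.46 rad and velocity of joint flywheel between -0.05 and 0.05 rad/s and value of joint bar between -0.15 and 0.15 rad and angle between bottle's own z axis and vertical below 0.3 rad and distance of fork from where it was at the start of the episode below 0.015 m); the robot touches nothing.
It fails at once if the flywheel drops or is swung: faster than 0.6 rad/s (velocity of joint flywheel above 0.6 rad/s or velocity of joint flywheel below -0.6 rad/s).
It fails at once if the flywheel rolls over to the far stop (angle above 0.45 rad) (value of joint flywheel above 0.45 rad).
It fails at once if the robot touches the flywheel, its pointer or its weight (contact force between any of flywheel_c0, flywheel_c1, flywheel_c2 and the arm above 1 N or contact force between any of flywheel_c0, flywheel_c1, flywheel_c2 and the fingers above 1 N).
It fails at once if the index fork is shifted by more than 15 mm (distance of fork from where it was at the start of the episode above 0.015 m).
It fails at once if the bottle is knocked over (angle between bottle's own z axis and vertical above 0.5 rad).
It also fails if it takes over 72 s, if anything falls off the work surface, if the arm or the gripper's body presses on something with over 40 N, if the wrist force passes 120 N, or if a joint passes its speed limit or range.

## Working session

There is one attempt and no reset: what is moved stays moved. The work goes in short steps, Python scripts to look and compute and a shell command to move; the robot and the scene stay as the last step left them, time stands still between calls to the robot, and variables do not carry over. Pictures are saved under pics/ and viewed, at most 10 in all, crops included, and the job is handed in when it is done.

```bash
ls; mkdir -p pics; cat > h.py <<'E'
import numpy as np,cv2
from plant import telemetry,snapshot,workorder,nets
from scipy.spatial.transform import Rotation as Ro
from scipy.optimize import least_squares
def proj(p,P):
    return cv2.projectPoints(np.atleast_2d(np.array(P,float)),np.array(p['rvec'],float),np.array(p['tvec'],float),np.array([[p['fx'],0,p['cx']],[0,p['fy'],p['cy']],[0,0,1.]]),None)[0].reshape(-1,2)
E
python3 - <<'E'
from h import *
o=telemetry.get_obs()
print({k:np.round(v,3).tolist() for k,v in o.items()})
for c in ('side','top'):
    p=snapshot(c); cv2.imwrite(f'pics/{c}0.png',p['frame'][:,:,::-1])
    R=Ro.from_rotvec(np.ravel(p['rvec'])).as_matrix(); print(c,p['fx'],np.round(-R.T@np.ravel(p['tvec']),3),R.round(2).tolist())
    for q in ('stand','axle','weight','grip_mid','pointer','fork','bottle'):
        print(c,q,[(np.round(d['uv']).tolist(),round(d['confidence'],2)) for d in nets.landmark_of(p,q)])
E
```

```text
pics
{'clock': 0.0, 'joint_pos': [85.433, 20.592, 0.632, -0.02, -70.135, -16.508], 'qvel': [0.044, -0.027, -0.003, 0.056, 0.023, 0.058], 'tau': [0.0, -58.271, 29.305, 6.997, 0.007, -0.0], 'tool_pos': [0.243, 0.63, 0.404], 'orientation': [179.903, -0.009, -21.082], 'force': [0.973, -0.042, 0.272], 'moment': [0.029, 0.007, 0.029], 'gripper_force': 0.0, 'opening': 0.088}
side 379.3861491914654 [-0.198 -0.897  0.884] [[0.69, -0.73, 0.01], [-0.4, -0.38, -0.83], [0.61, 0.57, -0.55]]
side stand [([338.0, 237.0], 0.66)]
side axle [([343.0, 186.0], 0.87), ([330.0, 158.0], 0.2)]
side weight [([332.0, 157.0], 0.85)]
side grip_mid [([282.0, 205.0], 0.87)]
side pointer [([323.0, 135.0], 0.82), ([331.0, 157.0], 0.51)]
side fork [([348.0, 135.0], 0.94)]
side bottle [([381.0, 291.0], 0.76), ([354.0, 315.0], 0.67), ([369.0, 342.0], 0.59)]
top 508.39223876195524 [ 0.417 -0.234  1.662] [[-0.01, -1.0, -0.02], [-1.0, 0.01, -0.06], [0.06, 0.02, -1.0]]
top stand [([326.0, 166.0], 0.73)]
top axle [([326.0, 156.0], 0.87)]
top weight []
top grip_mid [([266.0, 190.0], 0.91), ([328.0, 163.0], 0.43)]
top pointer [([290.0, 145.0], 0.86)]
top fork [([334.0, 145.0], 0.79), ([402.0, 232.0], 0.21)]
top bottle [([404.0, 230.0], 0.77), ([405.0, 201.0], 0.77), ([430.0, 245.0], 0.73)]
```

```bash
cat >> h.py <<'E'
def model(v):
    x,y,yaw,th,b,ix=v
    R=Ro.from_euler('z',yaw).as_matrix(); A=np.array([x,y,.21])
    L=lambda X:A+R@np.array(X)
    return dict(axle=A,stand=np.array([x,y,0]),weight=L([0,-.11*np.sin(th),.11*np.cos(th)]),grip_mid=L([-.095,.23*np.cos(b),.23*np.sin(b)]),
      pointer=L([0,-.19*np.sin(th),.19*np.cos(th)]),fork=L([0,-.2*np.sin(ix),.2*np.cos(ix)]))
E
python3 - <<'E'
from h import *
P={};M=[]
for c in ('side','top'):
    p=snapshot(c);P[c]=p
    for q in ('axle','stand','grip_mid','pointer','fork','weight'):
        r=nets.landmark_of(p,q)
        if r and r[0]['confidence']>.6: M.append((c,q,np.array(r[0]['uv'])))
def f(v):
    m=model(np.r_[v,]); return np.concatenate([proj(P[c],m[q])[0]-u for c,q,u in M])
s=min((least_squares(f,[.6,-.25,y0,-.5,-.5,0],loss='soft_l1') for y0 in (-.5,0,.5)),key=lambda s:s.cost)
v=s.x;print(v.round(3),s.cost)
for (c,q,u),r in zip(M,s.fun.reshape(-1,2)): print(c,q,r.round(1))
m=model(v);print({k:a.round(3).tolist() for k,a in m.items()})
p=P['side'];K=np.array([[p['fx'],0,p['cx']],[0,p['fy'],p['cy']],[0,0,1]])
for r in nets.landmark_of(P['top'],'bottle'):
    p=P['top'];R=Ro.from_rotvec(np.ravel(p['rvec'])).as_matrix();C=-R.T@np.ravel(p['tvec'])
    d=R.T@np.array([(r['uv'][0]-p['cx'])/p['fx'],(r['uv'][1]-p['cy'])/p['fy'],1]);print('bottle',(C-d*C[2]/d[2]).round(3))
a=cv2.resize(P['side']['frame'][80:380,200:500],(600,600));cv2.imwrite('pics/a.png',a[:,:,::-1])
E
```

```text
[ 0.638 -0.231 -0.047 -0.559 -0.495  0.077] 16.206026773841995
side axle [-1.2  2.8]
side stand [-4.1  0. ]
side grip_mid [0.3 0.7]
side pointer [-2.7  3.2]
side fork [0.5 0.7]
top axle [ 1.9 -1.8]
top grip_mid [-2.7  0.3]
top pointer [ 1.  -1.7]
top fork [-0.5 -0.4]
{'axle': [0.638, -0.231, 0.21], 'stand': [0.638, -0.231, 0.0], 'weight': [0.64, -0.173, 0.303], 'grip_mid': [0.552, -0.025, 0.101], 'pointer': [0.642, -0.131, 0.371], 'fork': [0.637, -0.247, 0.409]}
bottle [ 0.417 -0.478  0.   ]
bottle [ 0.363 -0.566  0.   ]
```

View pics/a.png

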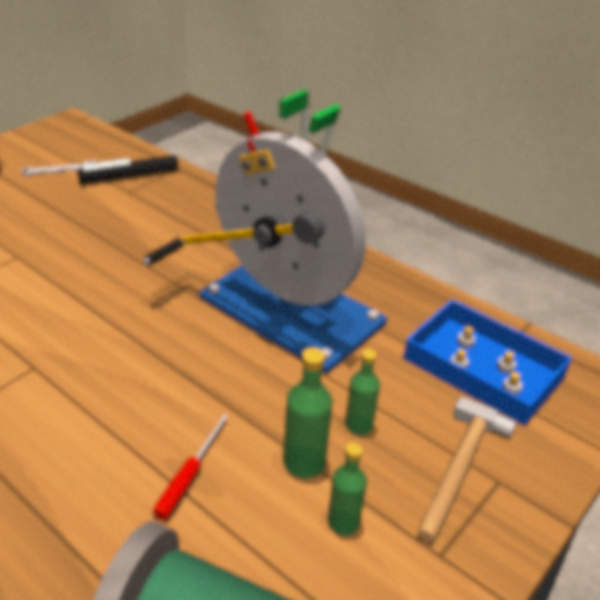

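View pics/top0.png

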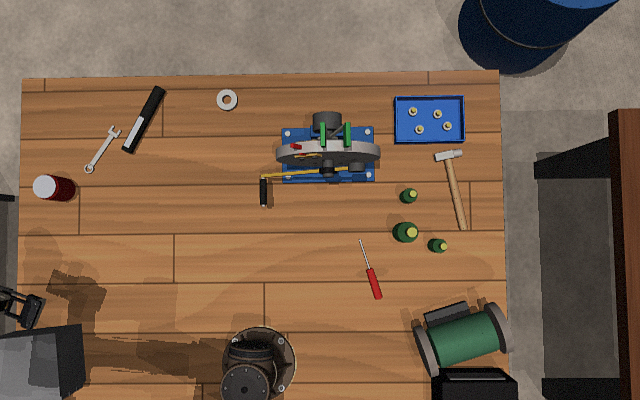

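The stand is at about (0.64, -0.23) with yaw near 0. The grip, left of the wheel at top-view (264,191), is about (0.55, -0.025, 0.10). The largest bottle is at top-view (405,232), well clear. I'll move above the grip.

```bash
python3 -m creep '[[[0.14,0.14,0,0,1],[0.14,0.14,0,0,1],[0.14,0.14,0,0,1],[0.14,0.14,0,0,1],[0.14,0.14,0,0,1],[0.14,0.14,0,0,1],[0.14,0.14,0,0,1],[0.14,0.14,0,0,1]]]'; python3 -m creep '[[[0.14,0.14,0,0,1],[0.14,0.14,0,0,1],[0.14,0.14,0,0,1],[0.14,0.14,0,0,1],[0.14,0.14,0,0,1],[0.14,0.14,0,0,1],[0.14,0.14,0,0,1],[0.14,0.14,0,0,1]]]';  python3 -m creep '[[[0.14,0.14,0,0,1],[0.12,0.12,0,0,1],[0,0,0,-0.07,1],[0,0,0,-0.07,1],[0,0,0,-0.07,1],[0,0,0,0,1]]]'
```

```text
clock: 2.22
tool_pos: [0.3715, 0.3384, 0.405]
orientation: [-180.0, -0.0, -21.0]
force: [0.6, -0.5, 0.4]
opening: 0.0879
gripper_force: 0.0
clock: 2.88
tool_pos: [0.4999, 0.0487, 0.4052]
orientation: [-180.0, -0.0, -21.1]
force: [0.8, 1.1, 0.1]
opening: 0.0874
gripper_force: 0.0
clock: 3.38
tool_pos: [0.5295, -0.017, 0.4047]
orientation: [-180.0, -0.0, -1.9]
force: [-0.2, -0.0, 0.3]
opening: 0.0879
gripper_force: 0.0
```

```bash
cat >> h.py <<'E'
def wproj(p,o,X):
    T=np.array(p['mount']);W=np.eye(4);W[:3,:3]=Ro.from_euler('xyz',o['orientation'],degrees=True).as_matrix();W[:3,3]=o['tool_pos']
    X=np.linalg.inv(W@T)@np.r_[X,1]; a=np.arctan2(np.hypot(*X[:2]),X[2]);n=np.hypot(*X[:2])
    return np.array([p['cx']+p['fx']*a*X[0]/n,p['cy']+p['fy']*a*X[1]/n])
E
python3 - <<'E'
from h import *
import pickle
o=telemetry.get_obs();w=snapshot('wrist');M=[];P={'wrist':w}
rec=lambda c,p:[M.append((c,q,np.array(r[0]['uv']))) for q in ('axle','stand','grip_mid','pointer','fork','weight') for r in [nets.landmark_of(p,q)] if r and r[0]['confidence']>.6]
rec('wrist',w)
for c in ('side','top'): P[c]=snapshot(c);rec(c,P[c])
pickle.dump((o,P,M),open('d.pkl','wb'))
pr=lambda c,X: wproj(w,o,X) if c=='wrist' else proj(P[c],X)[0]
full=lambda v:np.r_[v[:3],-.5,v[3:]]
def f(v):
    m=model(full(v));return np.concatenate([(pr(c,m[q])-u)*(.5 if c=='wrist' else 1) for c,q,u in M])
s=least_squares(f,[.6,-.25,0,-.5,0],loss='soft_l1');v=full(s.x)
print(v.round(3),s.cost)
for (c,q,u),r in zip(M,s.fun.reshape(-1,2)): print(c,q,u.round(),r.round(1))
print({k:a.round(3).tolist() for k,a in model(v).items()})
cv2.imwrite('pics/w1.png',w['frame'][:,:,::-1])
t=P['top'];cv2.imwrite('pics/t1.png',cv2.resize(t['frame'][90:240,220:420],(800,600),interpolation=cv2.INTER_CUBIC)[:,:,::-1])
E
```

```text
[ 0.636 -0.234 -0.032 -0.5   -0.478  0.058] 121.79556901982994
wrist axle [592.  83.] [1.5 3.1]
wrist stand [475.  88.] [0.4 2.8]
wrist grip_mid [327. 176.] [-0.7 -0. ]
wrist weight [474.  91.] [97.3 -9.6]
side axle [343. 189.] [-0.1  2.6]
side stand [341. 240.] [-0.8  0.5]
side grip_mid [284. 203.] [-1.6  1.3]
side pointer [326. 137.] [-2.6 -0.1]
side fork [348. 136.] [0.1 0.7]
side weight [333. 158.] [-1.1  1.9]
top axle [328. 157.] [ 0.6 -1.3]
top grip_mid [261. 189.] [-0.  1.]
top pointer [292. 147.] [ 0.2 -1.4]
top fork [333. 145.] [-0.2 -1.2]
top weight [310. 152.] [-1.2 -1.6]
{'axle': [0.636, -0.234, 0.21], 'stand': [0.636, -0.234, 0.0], 'weight': [0.638, -0.181, 0.307], 'grip_mid': [0.548, -0.027, 0.104], 'pointer': [0.639, -0.143, 0.377], 'fork': [0.636, -0.245, 0.41]}
```

View pics/w1.png

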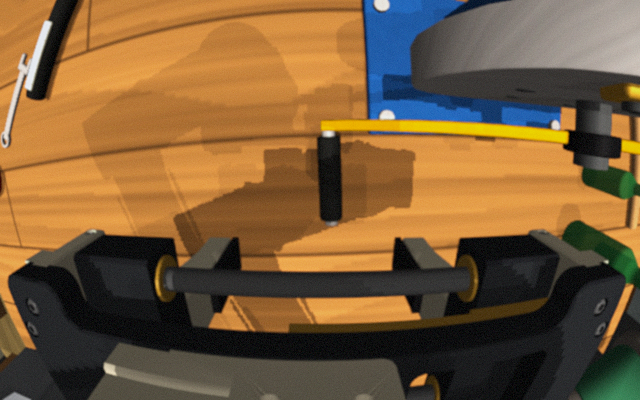

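View pics/t1.png

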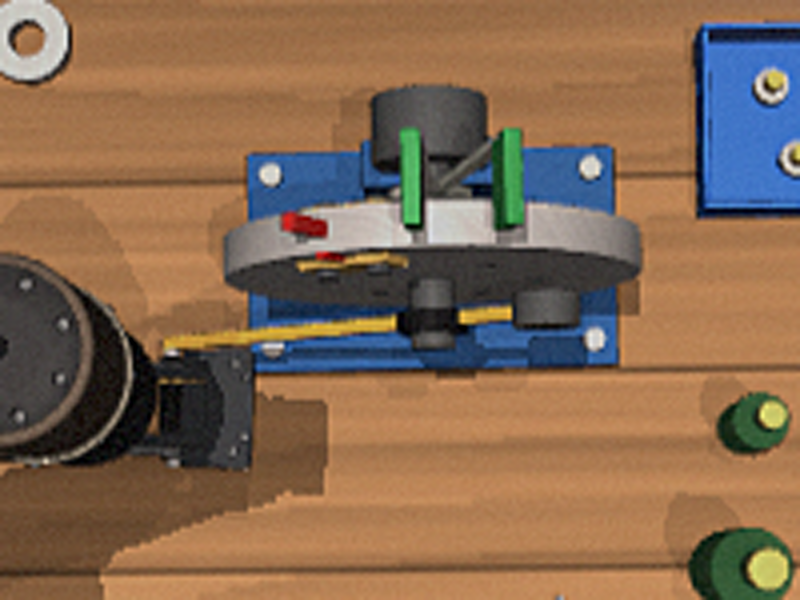

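The wrist view shows the grip at (329,178) and the bar at (330..560,130). The top crop shows the plate corners, the red pointer at (304,224) and the prongs at (411,178) and (508,178). I'll refit with the corners and build colour trackers.

```bash
cat >> h.py <<'E'
def blob(fr,col,box):
    h=cv2.cvtColor(np.ascontiguousarray(fr),cv2.COLOR_RGB2HSV).astype(int);H,S,V=h[...,0],h[...,1],h[...,2]
    m={'red':((H<6)|(H>174))&(S>170)&(V>90),'green':(H>50)&(H<75)&(S>150)}[col].astype(np.uint8)
    b=np.zeros_like(m);b[box[1]:box[3],box[0]:box[2]]=1;m*=b
    n,l,s,c=cv2.connectedComponentsWithStats(m)
    return sorted([(int(s[i,4]),c[i].round(2).tolist(),s[i,:4].tolist()) for i in range(1,n) if s[i,4]>3],reverse=True)
E
python3 - <<'E'
from h import *
import pickle
o,P,M=pickle.load(open('d.pkl','rb'));w=P['wrist']
M=[m for m in M if m[:2]!=('wrist','weight')]
cor={(.12,.15):(282.3,128.75),(.12,-.15):(373.5,126.5),(-.06,-.15):(374.5,181),(-.06,.15):(281.3,182.5)}
pr=lambda c,X: wproj(w,o,X) if c=='wrist' else proj(P[c],X)[0]
full=lambda v:np.r_[v[:3],-.5,v[3:]]
def f(v):
    m=model(full(v));R=Ro.from_euler('z',v[2]).as_matrix()
    return np.concatenate([(pr(c,m[q])-u)*(.5 if c=='wrist' else 1) for c,q,u in M]+[2*(proj(P['top'],np.array([v[0],v[1],.018])+R@np.r_[a,0])[0]-u) for a,u in cor.items()])
s=least_squares(f,[.6,-.25,0,-.5,0],loss='soft_l1');v=full(s.x)
print(v.round(3),s.cost)
for (c,q,u),r in zip(M,s.fun.reshape(-1,2)): print(c,q,r.round(1))
print(s.fun[-8:].round(1))
print({k:a.round(3).tolist() for k,a in model(v).items()})
print(telemetry.get_obs()['clock'])
print('top',blob(P['top']['frame'],'red',(250,100,420,200)),blob(P['top']['frame'],'green',(300,100,370,170)))
print('side',blob(P['side']['frame'],'red',(280,90,420,180)),blob(P['side']['frame'],'green',(300,90,420,160)))
print('pred',proj(P['top'],model(v)['pointer']),proj(P['side'],model(v)['pointer']))
E
```

```text
[ 0.64  -0.233 -0.006 -0.5   -0.471  0.059] 20.41302160538225
wrist axle [1.1 0.8]
wrist stand [0.1 1.5]
wrist grip_mid [-0.3  1.1]
side axle [0.3 2.1]
side stand [-0.4 -0.1]
side grip_mid [-1.9  1.2]
side pointer [-2.6 -0.3]
side fork [0.8 0.3]
side weight [-0.9  1.6]
top axle [ 0.2 -2.5]
top grip_mid [0.1 1.6]
top pointer [-0.2 -1.8]
top fork [-0.5 -2.7]
top weight [-1.6 -2.4]
[-0.8 -2.8  0.6 -0.2 -0.1  0.9  1.3 -0.8]
{'axle': [0.64, -0.233, 0.21], 'stand': [0.64, -0.233, 0.0], 'weight': [0.64, -0.18, 0.307], 'grip_mid': [0.546, -0.027, 0.106], 'pointer': [0.64, -0.142, 0.377], 'fork': [0.64, -0.245, 0.41]}
4.4333
top [(43, [295.72, 145.67], [291, 143, 11, 6]), (10, [301.1, 153.6], [299, 153, 6, 2])] [(77, [345.7, 135.35], [343, 123, 8, 24]), (4, [324.0, 124.5], [324, 123, 1, 4]), (4, [322.5, 145.75], [321, 145, 4, 2])]
side [(43, [325.07, 141.26], [322, 136, 7, 11]), (5, [325.4, 153.2], [325, 152, 2, 3])] [(96, [346.32, 131.28], [341, 126, 12, 12]), (85, [361.89, 138.39], [356, 133, 13, 12])]
pred [[291.94979838 144.76357666]] [[323.62119248 136.51319222]]
```

```bash
python3 -m creep '[[[0.01,0.07,0.14,-0.015,1],[0,0,0.18,0,1],[0,0,0.18,0,1],[0,0,0.13,0,1],[0,0,0.1,0,1],[0,0,0,0,1]]]'; python3 - <<'E'
from h import *
o=telemetry.get_obs();w=snapshot('wrist');cv2.imwrite('pics/w2.png',w['frame'][:,:,::-1])
print(o['tool_pos'],o['orientation'])
E
```

```text
clock: 4.93
tool_pos: [0.5294, -0.031, 0.2546]
orientation: [179.9, 0.4, -0.9]
force: [0.5, -0.3, -1.1]
opening: 0.0876
gripper_force: 0.0
[ 0.52936232 -0.03097824  0.25461818] [179.91366315   0.40132745  -0.8753575 ]
```

View pics/w2.png

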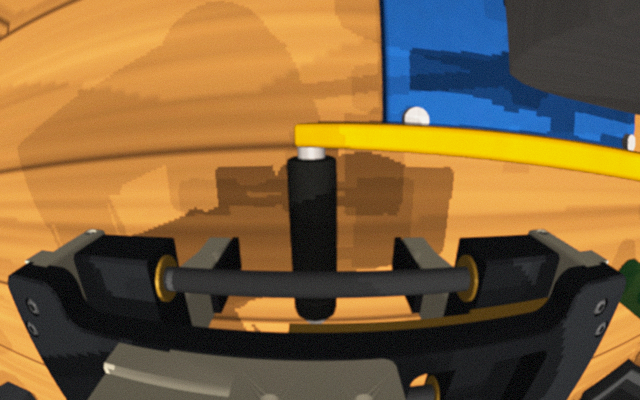

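The grip is centred between the pads (about (312,240), pads at 205..425). I'll raise 4 mm and close.

```bash
python3 -m creep '[[[0,0,-0.02,0,1],[0,0,0,0,0],[0,0,0,0,0],[0,0,0,0,0],[0,0,0,0,0],[0,0,0,0,0],[0,0,0,0,0],[0,0,0,0,0]]]'; python3 - <<'E'
from h import *
for i in range(2):
  p=snapshot('side');t=snapshot('top');print(blob(p['frame'],'red',(280,90,420,180)),blob(t['frame'],'red',(250,100,420,200)))
o=telemetry.get_obs();print(o['tool_pos'],o['force'],o['moment'],o['opening'],o['clock'])
E
```

```text
clock: 5.65
tool_pos: [0.5309, -0.0306, 0.2628]
orientation: [180.0, -0.0, -0.8]
force: [0.7, -0.8, -0.2]
opening: 0.0464
gripper_force: 0.0
[(44, [325.02, 141.25], [322, 136, 7, 11]), (6, [325.17, 153.0], [324, 152, 3, 3])] [(42, [295.81, 145.64], [291, 143, 11, 6]), (11, [301.45, 153.64], [299, 153, 7, 2])]
[(42, [325.12, 141.29], [322, 136, 7, 11]), (5, [325.4, 153.2], [325, 152, 2, 3])] [(42, [295.81, 145.64], [291, 143, 11, 6]), (11, [301.45, 153.64], [299, 153, 7, 2])]
[ 0.53094822 -0.03058245  0.2625979 ] [-0.40948821 -0.52826055  0.29318905] [-0.06480762 -0.02972174 -0.02350569] 0.030708690109206325 5.85
```

Calibration is consistent: both cameras give an effective pointer radius of about 0.173. The index comes out at about 0.068. Lifting the bar, first to b≈0.

```bash
python3 -m creep '[[[0,-0.035,-0.07,0,0],[0,-0.03,-0.075,0,0],[0,-0.025,-0.075,0,0],[0,-0.02,-0.08,0,0],[0,-0.015,-0.08,0,0],[0,-0.01,-0.08,0,0],[0,-0.005,-0.08,0,0],[0,0,0,0,0]]]'; python3 track.py -0.5 6
```

```text
clock: 6.78
tool_pos: [0.5308, -0.0022, 0.3707]
orientation: [-179.9, -0.0, -0.8]
force: [-2.1, 2.0, -1.1]
opening: 0.0212
gripper_force: 30.0
{'t': np.float64(6.783), 'top': np.float64(-0.498), 'side': np.float64(-0.498), 'b': np.float64(0.007), 'R': np.float64(0.231), 'y': np.float64(-0.002), 'z': np.float64(0.212), 'F': array([-2.1,  2. , -1.1]), 'th': np.float64(-0.498), 'te': np.float64(6.883)} R
b-> [0.007 0.007 0.007 0.007 0.007 0.007] pred (-0.5, 0) (-0.5, 0)
[[[0,0.0,0.0,0,0],[0,0.0,0.0,0,0],[0,0.0,0.0,0,0],[0,0.0,0.0,0,0],[0,0.0,0.0,0,0],[0,0.0,0.0,0,0]]]
```

```bash
python3 -m creep '[[[0,0,-0.05,0,0],[0,0.005,-0.05,0,0],[0,0.005,-0.05,0,0],[0,0,0,0,0],[0,0,0,0,0]]]'; python3 track.py -0.5 6|head -1;  python3 -m creep '[[[0,0.005,-0.02,0,0],[0,0,-0.02,0,0],[0,0.005,-0.02,0,0],[0,0,0,0,0]]]'; python3 track.py -0.5 6|head -1
```

```text
clock: 7.3
tool_pos: [0.5309, -0.0039, 0.3992]
orientation: [-179.9, 0.0, -0.8]
force: [-3.7, 6.9, -0.7]
opening: 0.0212
gripper_force: 30.0
{'t': np.float64(7.3), 'top': np.float64(-0.5), 'side': np.float64(-0.498), 'b': np.float64(0.131), 'R': np.float64(0.231), 'y': np.float64(-0.004), 'z': np.float64(0.24), 'F': array([-3.7,  6.9, -0.7]), 'th': np.float64(-0.499), 'te': np.float64(7.4)} R
clock: 7.73
tool_pos: [0.5309, -0.0057, 0.4113]
orientation: [-179.9, 0.0, -0.8]
force: [-5.2, 8.8, -0.1]
opening: 0.0209
gripper_force: 30.0
{'t': np.float64(7.733), 'top': np.float64(-0.498), 'side': np.float64(-0.501), 'b': np.float64(0.184), 'R': np.float64(0.231), 'y': np.float64(-0.006), 'z': np.float64(0.252), 'F': array([-5.2,  8.8, -0.1]), 'th': np.float64(-0.5), 'te': np.float64(7.833)} R
```

```bash
sed -i 's/YA,XA=-.233,.64/YA,XA=-.231,.64/' track.py; sed -i 's/XA+x,YA-r/XA+x,-.233-r/' track.py; python3 -m creep '[[[0,-0.005,-0.02,0,0],[0,0,-0.02,0,0],[0,0,0,0,0],[0,0,0,0,0]]]'; python3 track.py -0.5 6|head -1;  python3 -m creep '[[[0,0.005,-0.02,0,0],[0,0,-0.02,0,0],[0,0,0,0,0],[0,0,0,0,0]]]'; python3 track.py -0.3 6
```

```text
clock: 8.17
tool_pos: [0.531, -0.0063, 0.4189]
orientation: [179.9, 0.1, -0.8]
force: [-2.7, -3.7, -1.8]
opening: 0.0213
gripper_force: 30.0
{'t': np.float64(8.167), 'top': np.float64(-0.498), 'side': np.float64(-0.5), 'b': np.float64(0.218), 'R': np.float64(0.23), 'y': np.float64(-0.006), 'z': np.float64(0.26), 'F': array([-2.7, -3.7, -1.8]), 'th': np.float64(-0.499), 'te': np.float64(8.267)} R
clock: 8.6
tool_pos: [0.531, -0.0077, 0.4269]
orientation: [179.9, 0.1, -0.9]
force: [-1.6, -9.1, -4.3]
opening: 0.0212
gripper_force: 29.9
{'t': np.float64(8.6), 'top': np.float64(-0.497), 'side': np.float64(-0.494), 'b': np.float64(0.254), 'R': np.float64(0.231), 'y': np.float64(-0.008), 'z': np.float64(0.268), 'F': array([-1.6, -9.1, -4.3]), 'th': np.float64(-0.496), 'te': np.float64(8.7)} R
fit s 1.000 th -0.500 w 0.000 res [ 0.    -0.001 -0.    -0.001 -0.004]
b-> [0.254 0.254 0.254 0.254 0.254 0.254] pred (-0.5, 0) (-0.5, 0)
[[[0,0.0,0.0,0,0],[0,0.0,0.0,0,0],[0,0.0,0.0,0,0],[0,0.0,0.0,0,0],[0,0.0,0.0,0,0],[0,0.0,0.0,0,0]]]
```

```bash
python3 -m creep '[[[0,0,0,0,0],[0,0,0,0,0],[0,0,0,0,0]]]'; S=.95 python3 track.py -0.3 5
```

```text
clock: 8.95
tool_pos: [0.5311, -0.0077, 0.4267]
orientation: [179.9, 0.1, -0.9]
force: [-1.8, -8.9, -3.9]
opening: 0.021
gripper_force: 29.9
{'t': np.float64(8.95), 'top': np.float64(-0.479), 'side': np.float64(-0.475), 'b': np.float64(0.253), 'R': np.float64(0.231), 'y': np.float64(-0.008), 'z': np.float64(0.268), 'F': array([-1.8, -8.9, -3.9]), 'th': np.float64(-0.477), 'te': np.float64(9.05)} R
fit s 0.907 th -0.478 w 0.064 res [ 0.    -0.001 -0.    -0.001  0.001 -0.001]
b-> [0.257 0.259 0.257 0.253 0.246] pred (np.float64(-0.43), np.float64(0.12)) (np.float64(-0.365), np.float64(0.13))
[[[0,0.0,-0.005,0,0],[0,0.0,0.0,0,0],[0,0.0,0.0,0,0],[0,0.0,0.005,0,0],[0,0.0,0.01,0,0]]]
```

```bash
python3 -m creep '[[[0,0,-0.005,0,0],[0,0,0,0,0],[0,0,0,0,0],[0,0,0.005,0,0],[0,0,0.01,0,0]]]'; S=.91 python3 track.py 0.068 5
```

```text
clock: 9.47
tool_pos: [0.531, -0.0075, 0.4248]
orientation: [179.9, 0.1, -0.9]
force: [-3.3, -5.6, -2.3]
opening: 0.0211
gripper_force: 30.0
{'t': np.float64(9.467), 'top': np.float64(-0.44), 'side': np.float64(-0.434), 'b': np.float64(0.245), 'R': np.float64(0.23), 'y': np.float64(-0.007), 'z': np.float64(0.266), 'F': array([-3.3, -5.6, -2.3]), 'th': np.float64(-0.437), 'te': np.float64(9.567)} R
fit s 0.909 th -0.436 w 0.107 res [ 0.    -0.001 -0.    -0.001  0.    -0.002  0.001]
b-> [0.233 0.222 0.213 0.205 0.198] pred (np.float64(-0.373), np.float64(0.12)) (np.float64(-0.313), np.float64(0.12))
[[[0,-0.0,0.015,0,0],[0,-0.0,0.01,0,0],[0,-0.01,0.01,0,0],[0,0.0,0.01,0,0],[0,0.0,0.01,0,0]]]
```

Model fits within 2 mrad. Continue.

```bash
python3 -m creep '[[[0,0,0.015,0,0],[0,0,0.01,0,0],[0,-0.01,0.01,0,0],[0,0,0.01,0,0],[0,0,0.01,0,0]]]'; S=.91 python3 track.py 0.068 6
```

```text
clock: 9.98
tool_pos: [0.5311, -0.0052, 0.4135]
orientation: [179.9, 0.1, -0.8]
force: [-3.1, -5.5, -1.8]
opening: 0.021
gripper_force: 30.0
{'t': np.float64(9.983), 'top': np.float64(-0.391), 'side': np.float64(-0.377), 'b': np.float64(0.195), 'R': np.float64(0.23), 'y': np.float64(-0.005), 'z': np.float64(0.255), 'F': array([-3.1, -5.5, -1.8]), 'th': np.float64(-0.384), 'te': np.float64(10.083)} R
fit s 0.911 th -0.382 w 0.113 res [ 0.    -0.    -0.001 -0.    -0.004 -0.003  0.002]
b-> [0.194 0.193 0.192 0.189 0.185 0.181] pred (np.float64(-0.313), np.float64(0.12)) (np.float64(-0.251), np.float64(0.12))
[[[0,0.0,0.0,0,0],[0,0.0,0.0,0,0],[0,0.0,0.005,0,0],[0,-0.0,0.0,0,0],[0,-0.0,0.005,0,0],[0,-0.0,0.005,0,0]]]
```

```bash
python3 -m creep '[[[0,0,0,0,0],[0,0,0,0,0],[0,0,0.005,0,0],[0,0,0,0,0],[0,0,0.005,0,0],[0,0,0.005,0,0]]]'; S=.91 python3 track.py 0.068 6
```

```text
clock: 10.58
tool_pos: [0.5311, -0.0049, 0.4106]
orientation: [180.0, 0.1, -0.8]
force: [-3.6, -3.8, -1.1]
opening: 0.021
gripper_force: 30.0
{'t': np.float64(10.583), 'top': np.float64(-0.331), 'side': np.float64(-0.323), 'b': np.float64(0.182), 'R': np.float64(0.23), 'y': np.float64(-0.005), 'z': np.float64(0.252), 'F': array([-3.6, -3.8, -1.1]), 'th': np.float64(-0.327), 'te': np.float64(10.683)} R
fit s 0.912 th -0.324 w 0.106 res [ 0.    -0.001 -0.    -0.005 -0.006 -0.003  0.003]
b-> [0.179 0.176 0.172 0.167 0.162 0.157] pred (np.float64(-0.255), np.float64(0.12)) (np.float64(-0.194), np.float64(0.12))
[[[0,-0.0,0.005,0,0],[0,-0.0,0.0,0,0],[0,-0.0,0.005,0,0],[0,-0.0,0.005,0,0],[0,-0.0,0.01,0,0],[0,-0.01,0.005,0,0]]]
```

```bash
python3 -m creep '[[[0,0,0.005,0,0],[0,0,0,0,0],[0,0,0.005,0,0],[0,0,0.005,0,0],[0,0,0.01,0,0],[0,-0.01,0.005,0,0]]]'; S=.91 python3 track.py 0.068 6
```

```text
clock: 11.18
tool_pos: [0.5311, -0.0034, 0.4046]
orientation: [179.9, 0.1, -0.8]
force: [-1.8, -15.9, -3.2]
opening: 0.0213
gripper_force: 29.9
{'t': np.float64(11.183), 'top': np.float64(-0.279), 'side': np.float64(-0.265), 'b': np.float64(0.155), 'R': np.float64(0.23), 'y': np.float64(-0.003), 'z': np.float64(0.246), 'F': array([ -1.8, -15.9,  -3.2]), 'th': np.float64(-0.272), 'te': np.float64(11.283)} R
fit s 0.919 th -0.271 w 0.095 res [-0.001  0.004  0.001 -0.001 -0.001 -0.001  0.001]
b-> [0.158 0.159 0.159 0.156 0.152 0.146] pred (np.float64(-0.207), np.float64(0.12)) (np.float64(-0.144), np.float64(0.13))
[[[0,0.0,-0.005,0,0],[0,0.0,0.0,0,0],[0,0.0,0.0,0,0],[0,0.0,0.005,0,0],[0,0.0,0.005,0,0],[0,0.0,0.005,0,0]]]
```

```bash
sed -i 's/YA,XA=-.231/YA,XA=-.232/' track.py; python3 -m creep '[[[0,0.005,-0.005,0,0],[0,0,0,0,0],[0,0,0,0,0],[0,0,0.005,0,0],[0,0,0.005,0,0],[0,0,0.005,0,0]]]'; S=.92 python3 track.py 0.068 6
```

```text
clock: 11.78
tool_pos: [0.5311, -0.0037, 0.4026]
orientation: [180.0, 0.1, -0.8]
force: [-4.8, -3.1, -1.2]
opening: 0.0213
gripper_force: 30.0
{'t': np.float64(11.783), 'top': np.float64(-0.239), 'side': np.float64(-0.207), 'b': np.float64(0.146), 'R': np.float64(0.231), 'y': np.float64(-0.004), 'z': np.float64(0.244), 'F': array([-4.8, -3.1, -1.2]), 'th': np.float64(-0.223), 'te': np.float64(11.883)} R
fit s 0.923 th -0.221 w 0.096 res [-0.     0.     0.001  0.001 -0.001 -0.003  0.002]
b-> [0.143 0.139 0.135 0.129 0.123 0.117] pred (np.float64(-0.155), np.float64(0.12)) (np.float64(-0.093), np.float64(0.13))
[[[0,0.0,0.005,0,0],[0,0.0,0.005,0,0],[0,0.0,0.005,0,0],[0,0.0,0.005,0,0],[0,0.0,0.005,0,0],[0,-0.0,0.01,0,0]]]
```

```bash
python3 -m creep '[[[0,0,0.005,0,0],[0,0,0.005,0,0],[0,0,0.005,0,0],[0,0,0.005,0,0],[0,0,0.005,0,0],[0,0,0.01,0,0]]]'; S=.92 python3 track.py 0.068 6
```

```text
clock: 12.38
tool_pos: [0.531, -0.0032, 0.3956]
orientation: [-180.0, 0.0, -0.8]
force: [-5.9, 0.6, -0.6]
opening: 0.0214
gripper_force: 30.0
{'t': np.float64(12.383), 'top': np.float64(-0.157), 'side': np.float64(-0.116), 'b': np.float64(0.116), 'R': np.float64(0.23), 'y': np.float64(-0.003), 'z': np.float64(0.237), 'F': array([-5.9,  0.6, -0.6]), 'th': np.float64(-0.137), 'te': np.float64(12.483)} R
fit s 0.920 th -0.141 w 0.136 res [ 0.001 -0.001 -0.001 -0.002 -0.001  0.009 -0.004]
b-> [0.098 0.083 0.07  0.06  0.053 0.047] pred (np.float64(-0.059), np.float64(0.13)) (np.float64(-0.001), np.float64(0.11))
[[[0,-0.0,0.02,0,0],[0,-0.0,0.02,0,0],[0,-0.0,0.015,0,0],[0,-0.0,0.01,0,0],[0,-0.0,0.005,0,0],[0,-0.0,0.01,0,0]]]
```

```bash
python3 - <<'E'
from track import *
t=snapshot('top');p=snapshot('side')
print(blob(t['frame'],'red',G['top']),blob(p['frame'],'red',G['side']))
a=[cv2.resize(f,(400,400),interpolation=cv2.INTER_NEAREST) for f in (t['frame'][110:170,280:360].copy()[:, :60] if 0 else t['frame'][110:170,295:355],p['frame'][115:175,315:375])]
cv2.imwrite('pics/z1.png',np.hstack(a)[:,:,::-1])
E
```

```text
[(15, [318.0, 143.0], [317, 141, 3, 5]), (4, [320.5, 152.0], [319, 152, 4, 1])] [(21, [340.05, 143.38], [339, 140, 3, 8]), (6, [337.5, 153.5], [337, 152, 2, 4])]
```

View pics/z1.png

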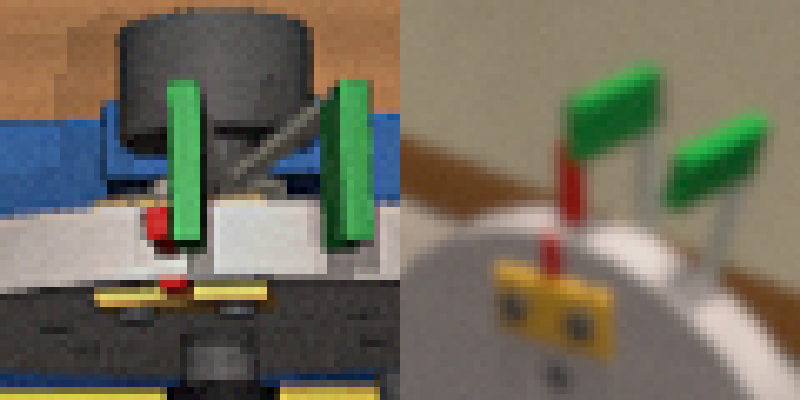

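The pointer is just passing the left prong (top crop (160,230), side crop (575,190)), partly hidden, so the centroids are biased. The model carries on.

```bash
python3 -m creep '[[[0,0,0.025,0,0],[0,0,0.025,0,0],[0,0,0.015,0,0],[0,0,0.01,0,0],[0,0,0.005,0,0]]]'; S=.92 python3 track.py 0.068 5; python3 - <<'E'
from track import *
p=snapshot('side');print(blob(p['frame'],'red',G['side']))
E
```

```text
clock: 13.0
tool_pos: [0.531, -0.0026, 0.3792]
orientation: [-179.9, 0.1, -0.8]
force: [-6.7, 5.4, -0.1]
opening: 0.0214
gripper_force: 30.0
{'t': np.float64(13.0), 'top': np.float64(nan), 'side': np.float64(-0.045), 'b': np.float64(0.045), 'R': np.float64(0.23), 'y': np.float64(-0.003), 'z': np.float64(0.22), 'F': array([-6.7,  5.4, -0.1]), 'th': np.float64(-0.045), 'te': np.float64(13.1)} R
fit s 0.917 th -0.046 w 0.144 res [ 0.001 -0.001 -0.003 -0.002  0.009 -0.001 -0.001]
b-> [ 0.032  0.021  0.01  -0.    -0.01 ] pred (np.float64(0.022), np.float64(0.11)) (np.float64(0.062), np.float64(0.05))
[[[0,-0.0,0.015,0,0],[0,-0.0,0.01,0,0],[0,-0.0,0.015,0,0],[0,-0.0,0.01,0,0],[0,-0.0,0.01,0,0]]]
[(24, [343.08, 143.17], [342, 139, 3, 9]), (6, [339.5, 154.0], [339, 153, 2, 3])]
```

```bash
python3 -m creep '[[[0,0,0.02,0,0],[0,0,0.015,0,0],[0,0,0.015,0,0],[0,0,0.01,0,0]]]'; S=.92 python3 track.py 0.068 5
```

```text
clock: 13.48
tool_pos: [0.531, -0.0025, 0.3673]
orientation: [-179.9, 0.0, -0.8]
force: [-5.9, 6.1, 0.1]
opening: 0.0212
gripper_force: 30.0
{'t': np.float64(13.483), 'top': np.float64(nan), 'side': np.float64(-0.019), 'b': np.float64(-0.008), 'R': np.float64(0.229), 'y': np.float64(-0.003), 'z': np.float64(0.208), 'F': array([-5.9,  6.1,  0.1]), 'th': np.float64(-0.019), 'te': np.float64(13.583)} R
fit s 0.924 th -0.009 w 0.085 res [-0.     0.     0.001  0.008 -0.007 -0.016  0.011]
b-> [0.005 0.013 0.015 0.013 0.006] pred (np.float64(0.03), np.float64(0.07)) (np.float64(0.06), np.float64(0.04))
[[[0,-0.0,-0.015,0,0],[0,-0.0,-0.01,0,0],[0,-0.0,0.0,0,0],[0,-0.0,0.0,0,0],[0,-0.0,0.01,0,0]]]
```

```bash
python3 -m creep '[[[0,0,-0.01,0,0],[0,0,-0.01,0,0],[0,0,0,0,0],[0,0,0,0,0]]]'; S=.92 python3 track.py 0.068 5; python3 - <<'E'
from track import *
t=snapshot('top');p=snapshot('side')
print(blob(t['frame'],'red',G['top']),blob(p['frame'],'red',G['side']))
a=[cv2.resize(f,(400,400),interpolation=cv2.INTER_NEAREST) for f in (t['frame'][110:170,295:355],p['frame'][115:175,315:375])]
cv2.imwrite('pics/z2.png',np.hstack(a)[:,:,::-1])
E
```

```text
clock: 13.92
tool_pos: [0.531, -0.0025, 0.3716]
orientation: [-179.9, 0.0, -0.8]
force: [-6.5, 4.7, 0.2]
opening: 0.0215
gripper_force: 30.0
{'t': np.float64(13.917), 'top': np.float64(-0.013), 'side': np.float64(-0.016), 'b': np.float64(0.011), 'R': np.float64(0.229), 'y': np.float64(-0.003), 'z': np.float64(0.213), 'F': array([-6.5,  4.7,  0.2]), 'th': np.float64(-0.014), 'te': np.float64(14.017)} R
fit s 0.937 th -0.003 w 0.039 res [-0.002  0.004  0.011 -0.008 -0.023 -0.004  0.011]
b-> [0.027 0.036 0.039 0.035 0.027] pred (np.float64(0.024), np.float64(0.07)) (np.float64(0.056), np.float64(0.05))
[[[0,-0.0,-0.02,0,0],[0,-0.0,-0.01,0,0],[0,-0.0,0.0,0,0],[0,-0.0,0.0,0,0],[0,-0.0,0.01,0,0]]]
[(13, [326.92, 142.69], [326, 141, 3, 5]), (4, [326.5, 152.0], [325, 152, 4, 1])] [(26, [344.81, 142.62], [344, 138, 3, 11]), (5, [340.8, 154.6], [340, 153, 2, 4])]
```

View pics/z2.png

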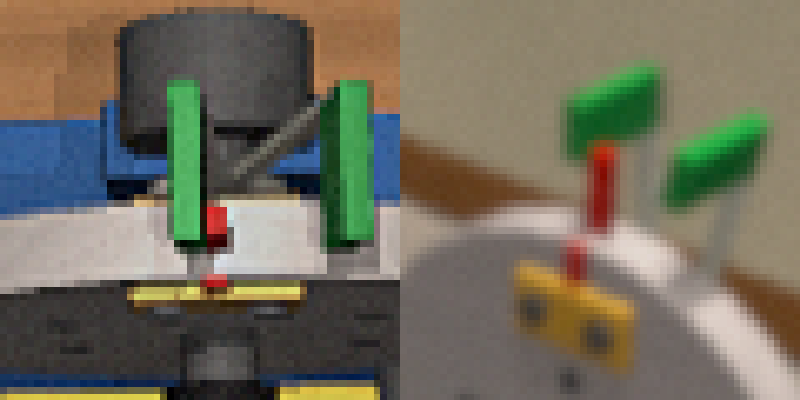

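Both cameras now agree at about -0.015: the pointer is just right of the left prong and the middle is still to the right. I'll drop the occluded samples and carry on.

```bash
python3 - <<'E'
import json
L=json.load(open('log.json'));L=[l for l in L if l['t']>13.4]
for l in L: l['th']=l['side']
json.dump(L,open('log.json','w'))
E
python3 -m creep '[[[0,0,-0.015,0,0],[0,0,-0.01,0,0],[0,0,0,0,0],[0,0,0,0,0]]]'; S=.92 python3 track.py 0.068 5
```

```text
clock: 14.45
tool_pos: [0.531, -0.0025, 0.3766]
orientation: [-179.9, 0.0, -0.8]
force: [-7.1, 5.9, -1.6]
opening: 0.021
gripper_force: 30.0
{'t': np.float64(14.45), 'top': np.float64(-0.013), 'side': np.float64(-0.018), 'b': np.float64(0.033), 'R': np.float64(0.23), 'y': np.float64(-0.003), 'z': np.float64(0.218), 'F': array([-7.1,  5.9, -1.6]), 'th': np.float64(-0.015), 'te': np.float64(14.55)} R
fit s 0.921 th -0.014 w 0.018 res [ 0.    -0.002  0.001]
b-> [0.051 0.063 0.066 0.061 0.051] pred (np.float64(0.011), np.float64(0.08)) (np.float64(0.051), np.float64(0.06))
[[[0,-0.0,-0.02,0,0],[0,-0.0,-0.015,0,0],[0,-0.0,0.0,0,0],[0,-0.0,0.005,0,0],[0,-0.0,0.01,0,0]]]
```

```bash
python3 - <<'E'
s=open('track.py').read()
s=s.replace("u=np.array(B[0][1]);r","x,y,ww,hh=B[0][2];f=p['frame'][y-2:y+hh+2,x-3:x+ww+3].astype(float);q=np.clip(f[...,0]-f[...,1:].max(2)-25,0,None);X,Y=np.meshgrid(np.arange(x-3,x+ww+3),np.arange(y-2,y+hh+2));u=np.array([(q*X).sum(),(q*Y).sum()])/q.sum();r")
open('track.py','w').write(s)
E
python3 -m creep '[[[0,0,-0.015,0,0],[0,0,-0.01,0,0],[0,0,0,0,0],[0,0,0.005,0,0],[0,0,0.01,0,0]]]'; S=.92 python3 track.py 0.068 5
```

```text
clock: 14.97
tool_pos: [0.531, -0.0026, 0.3787]
orientation: [-179.9, 0.0, -0.8]
force: [-7.4, 5.6, 0.6]
opening: 0.0208
gripper_force: 30.0
{'t': np.float64(14.967), 'top': np.float64(-0.008), 'side': np.float64(-0.007), 'b': np.float64(0.042), 'R': np.float64(0.23), 'y': np.float64(-0.003), 'z': np.float64(0.22), 'F': array([-7.4,  5.6,  0.6]), 'th': np.float64(-0.008), 'te': np.float64(15.067)} R
fit s 0.934 th -0.004 w 0.046 res [ 0.001 -0.004 -0.003  0.004]
b-> [0.042 0.039 0.032 0.022 0.01 ] pred (np.float64(0.03), np.float64(0.08)) (np.float64(0.061), np.float64(0.04))
[[[0,-0.0,0.0,0,0],[0,-0.0,0.005,0,0],[0,-0.0,0.005,0,0],[0,-0.0,0.015,0,0],[0,-0.0,0.01,0,0]]]
```

```bash
python3 - <<'E'
s=open('track.py').read()
s=s.replace("a,w=v[0],v[1];o=[a]","a,w=v[0],v[1];o=[a];B=np.array(bb)+v[3]").replace("sim(a,w,tb,bb,p['t']","sim(a,w,tb,B,p['t']")
s=s.replace("(v[2]-S0)/.05]","(v[2]-S0)/.03,v[3]/.012]").replace("0,1.],bounds=([-.51,-.6,.75],[.5,.6,1.3])","0,1.,0.],bounds=([-.51,-.6,.75,-.05],[.5,.6,1.3,.05])")
s=s.replace("print('fit s %.3f","OF=s.x[3];print('off %.3f'%OF,'fit s %.3f").replace("sim(o[-1],w,tb,bb,m","sim(o[-1],w,tb,np.array(bb)+OF,m").replace("th0,w0,S=m['th'],0,1.","th0,w0,S,OF=m['th'],0,1.,0").replace("sim(a,w,h,b,h[i]","sim(a,w,h,b+OF,h[i]")
open('track.py','w').write(s)
E
python3 -m creep '[[[0,0,0,0,0],[0,0,0.005,0,0],[0,0,0.005,0,0],[0,0,0.01,0,0]]]'; S=.92 python3 track.py 0.068 5
```

```text
clock: 15.4
tool_pos: [0.531, -0.0025, 0.3746]
orientation: [-179.9, 0.0, -0.8]
force: [-6.7, 6.2, 0.0]
opening: 0.021
gripper_force: 30.0
{'t': np.float64(15.4), 'top': np.float64(0.009), 'side': np.float64(0.006), 'b': np.float64(0.025), 'R': np.float64(0.23), 'y': np.float64(-0.003), 'z': np.float64(0.216), 'F': array([-6.7,  6.2,  0. ]), 'th': np.float64(0.008), 'te': np.float64(15.5)} R
off -0.009 fit s 0.922 th 0.009 w 0.043 res [ 0.    -0.001 -0.002 -0.     0.001]
b-> [0.03  0.032 0.03  0.024 0.015] pred (np.float64(0.036), np.float64(0.06)) (np.float64(0.061), np.float64(0.03))
[[[0,-0.0,-0.005,0,0],[0,-0.0,-0.005,0,0],[0,-0.0,0.005,0,0],[0,-0.0,0.005,0,0],[0,-0.0,0.01,0,0]]]
```

Offset fits well now (−0.009).

```bash
python3 -m creep '[[[0,0,-0.005,0,0],[0,0,-0.005,0,0],[0,0,0.005,0,0],[0,0,0.005,0,0],[0,0,0.01,0,0]]]'; S=.92 python3 track.py 0.068 5
```

```text
clock: 15.92
tool_pos: [0.531, -0.0025, 0.3726]
orientation: [-179.9, 0.0, -0.8]
force: [-6.0, 5.2, -0.1]
opening: 0.0213
gripper_force: 30.0
{'t': np.float64(15.917), 'top': np.float64(0.033), 'side': np.float64(0.029), 'b': np.float64(0.016), 'R': np.float64(0.23), 'y': np.float64(-0.003), 'z': np.float64(0.214), 'F': array([-6. ,  5.2, -0.1]), 'th': np.float64(0.031), 'te': np.float64(16.017)} R
off -0.010 fit s 0.922 th 0.031 w 0.049 res [ 0.    -0.    -0.001 -0.     0.     0.   ]
b-> [ 0.009  0.002 -0.005 -0.013 -0.019] pred (np.float64(0.057), np.float64(0.04)) (np.float64(0.068), np.float64(0.01))
[[[0,-0.0,0.005,0,0],[0,-0.0,0.01,0,0],[0,-0.0,0.01,0,0],[0,-0.0,0.01,0,0],[0,-0.0,0.005,0,0]]]
```

```bash
python3 -m creep '[[[0,0,0.005,0,0],[0,0,0.01,0,0],[0,0,0.01,0,0],[0,0,0.01,0,0],[0,0,0.005,0,0]]]'; S=.92 python3 track.py 0.068 6
```

```text
clock: 16.43
tool_pos: [0.531, -0.0026, 0.3643]
orientation: [-179.9, 0.0, -0.8]
force: [-6.1, 4.2, -0.1]
opening: 0.0214
gripper_force: 30.0
{'t': np.float64(16.433), 'top': np.float64(0.053), 'side': np.float64(0.049), 'b': np.float64(-0.02), 'R': np.float64(0.229), 'y': np.float64(-0.003), 'z': np.float64(0.205), 'F': array([-6.1,  4.2, -0.1]), 'th': np.float64(0.051), 'te': np.float64(16.533)} R
off -0.010 fit s 0.920 th 0.052 w 0.032 res [ 0.     0.    -0.001 -0.    -0.    -0.001  0.001]
b-> [-0.019 -0.018 -0.018 -0.018 -0.019 -0.02 ] pred (np.float64(0.064), np.float64(0.01)) (np.float64(0.068), np.float64(0.0))
[[[0,-0.0,0.0,0,0],[0,-0.0,-0.005,0,0],[0,-0.0,0.0,0,0],[0,-0.0,0.005,0,0],[0,-0.0,0.0,0,0],[0,-0.0,0.0,0,0]]]
```

```bash
python3 -m creep '[[[0,0,0,0,0],[0,0,-0.005,0,0],[0,0,0,0,0],[0,0,0.005,0,0],[0,0,0,0,0],[0,0,0,0,0]]]'; S=.92 python3 track.py 0.07 8; python3 - <<'E'
from track import *
t=snapshot('top');p=snapshot('side')
a=[cv2.resize(f,(400,400),interpolation=cv2.INTER_NEAREST) for f in (t['frame'][110:170,295:355],p['frame'][115:175,315:375])]
cv2.imwrite('pics/z3.png',np.hstack(a)[:,:,::-1])
E
```

```text
clock: 17.03
tool_pos: [0.531, -0.0026, 0.3645]
orientation: [-179.9, 0.0, -0.8]
force: [-6.5, 4.6, -0.4]
opening: 0.0215
gripper_force: 30.0
{'t': np.float64(17.033), 'top': np.float64(0.057), 'side': np.float64(0.051), 'b': np.float64(-0.02), 'R': np.float64(0.229), 'y': np.float64(-0.003), 'z': np.float64(0.205), 'F': array([-6.5,  4.6, -0.4]), 'th': np.float64(0.054), 'te': np.float64(17.133)} R
off -0.012 fit s 0.915 th 0.056 w 0.002 res [-0.    -0.     0.001  0.    -0.002 -0.002  0.002]
b-> [-0.012 -0.006 -0.003 -0.001 -0.001 -0.003 -0.005 -0.007] pred (np.float64(0.062), np.float64(0.01)) (np.float64(0.068), np.float64(0.01))
[[[0,-0.0,-0.01,0,0],[0,-0.0,-0.005,0,0],[0,-0.0,-0.005,0,0],[0,-0.0,0.0,0,0],[0,-0.0,0.0,0,0],[0,-0.0,0.0,0,0],[0,-0.0,0.005,0,0],[0,-0.0,0.0,0,0]]]
```

View pics/z3.png

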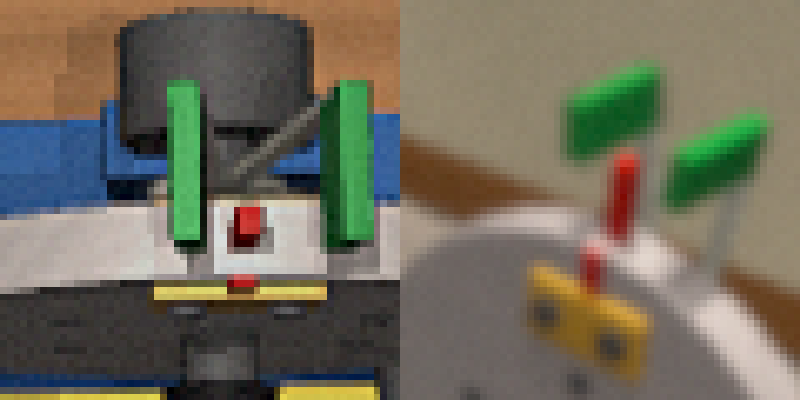

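The pointer (top crop (247,225)) stands between the prongs (184 and 353), slightly left of the middle. I'll aim for 0.078 and hold.

```bash
python3 -m creep '[[[0,0,-0.01,0,0],[0,0,-0.005,0,0],[0,0,-0.005,0,0],[0,0,0,0,0],[0,0,0,0,0],[0,0,0,0,0]]]'; S=.92 python3 track.py 0.078 7
```

```text
clock: 17.73
tool_pos: [0.531, -0.0025, 0.3685]
orientation: [-179.9, 0.0, -0.8]
force: [-7.4, 4.6, 0.3]
opening: 0.0212
gripper_force: 30.0
{'t': np.float64(17.733), 'top': np.float64(0.057), 'side': np.float64(0.051), 'b': np.float64(-0.002), 'R': np.float64(0.229), 'y': np.float64(-0.003), 'z': np.float64(0.21), 'F': array([-7.4,  4.6,  0.3]), 'th': np.float64(0.054), 'te': np.float64(17.833)} R
off -0.012 fit s 0.913 th 0.055 w 0.008 res [-0.     0.001  0.001 -0.002 -0.002  0.     0.001]
b-> [ 0.003  0.005  0.004  0.002 -0.002 -0.005 -0.009] pred (np.float64(0.067), np.float64(0.02)) (np.float64(0.076), np.float64(0.01))
[[[0,-0.0,-0.005,0,0],[0,-0.0,-0.005,0,0],[0,-0.0,0.005,0,0],[0,-0.0,0.0,0,0],[0,-0.0,0.005,0,0],[0,-0.0,0.005,0,0],[0,-0.0,0.005,0,0]]]
```

```bash
python3 -m creep '[[[0,0,-0.005,0,0],[0,0,-0.005,0,0],[0,0,0.005,0,0],[0,0,0,0,0],[0,0,0.005,0,0],[0,0,0.005,0,0],[0,0,0.005,0,0]]]'; S=.92 python3 track.py 0.075 7
```

```text
clock: 18.42
tool_pos: [0.531, -0.0026, 0.3665]
orientation: [-179.9, 0.0, -0.8]
force: [-5.9, 4.3, -0.3]
opening: 0.0213
gripper_force: 30.0
{'t': np.float64(18.417), 'top': np.float64(0.063), 'side': np.float64(0.052), 'b': np.float64(-0.011), 'R': np.float64(0.229), 'y': np.float64(-0.003), 'z': np.float64(0.207), 'F': array([-5.9,  4.3, -0.3]), 'th': np.float64(0.058), 'te': np.float64(18.517)} R
off -0.013 fit s 0.913 th 0.059 w 0.007 res [-0.     0.001 -0.001 -0.002 -0.    -0.001  0.001]
b-> [-0.006 -0.003 -0.002 -0.003 -0.004 -0.006 -0.009] pred (np.float64(0.067), np.float64(0.02)) (np.float64(0.073), np.float64(0.01))
[[[0,-0.0,-0.005,0,0],[0,-0.0,-0.005,0,0],[0,-0.0,0.0,0,0],[0,-0.0,0.0,0,0],[0,-0.0,0.0,0,0],[0,-0.0,0.005,0,0],[0,-0.0,0.005,0,0]]]
```

```bash
python3 -m creep '[[[0,0,-0.005,0,0],[0,0,-0.005,0,0],[0,0,0,0,0],[0,0,0,0,0],[0,0,0,0,0],[0,0,0.005,0,0],[0,0,0.005,0,0]]]'; S=.92 python3 track.py 0.075 7
```

```text
clock: 19.1
tool_pos: [0.531, -0.0026, 0.3665]
orientation: [-179.9, 0.0, -0.8]
force: [-7.4, 5.0, 1.4]
opening: 0.0211
gripper_force: 30.0
{'t': np.float64(19.1), 'top': np.float64(0.064), 'side': np.float64(0.053), 'b': np.float64(-0.011), 'R': np.float64(0.229), 'y': np.float64(-0.003), 'z': np.float64(0.208), 'F': array([-7.4,  5. ,  1.4]), 'th': np.float64(0.058), 'te': np.float64(19.2)} R
off -0.015 fit s 0.912 th 0.060 w 0.004 res [ 0.    -0.001 -0.001  0.    -0.001 -0.001  0.001]
b-> [-0.006 -0.002 -0.001 -0.001 -0.002 -0.004 -0.007] pred (np.float64(0.067), np.float64(0.01)) (np.float64(0.073), np.float64(0.01))
[[[0,-0.0,-0.005,0,0],[0,-0.0,-0.005,0,0],[0,-0.0,0.0,0,0],[0,-0.0,0.0,0,0],[0,-0.0,0.0,0,0],[0,-0.0,0.005,0,0],[0,-0.0,0.0,0,0]]]
```

```bash
python3 -m creep '[[[0,0,-0.005,0,0],[0,0,-0.005,0,0],[0,0,0,0,0],[0,0,0,0,0],[0,0,0,0,0],[0,0,0.005,0,0],[0,0,0,0,0]]]'; S=.92 python3 track.py 0.072 8
```

```text
clock: 19.78
tool_pos: [0.531, -0.0025, 0.3674]
orientation: [-179.9, 0.0, -0.8]
force: [-7.2, 4.4, -0.4]
opening: 0.0213
gripper_force: 30.0
{'t': np.float64(19.783), 'top': np.float64(0.064), 'side': np.float64(0.053), 'b': np.float64(-0.007), 'R': np.float64(0.229), 'y': np.float64(-0.003), 'z': np.float64(0.208), 'F': array([-7.2,  4.4, -0.4]), 'th': np.float64(0.059), 'te': np.float64(19.883)} R
off -0.015 fit s 0.911 th 0.060 w 0.006 res [ 0.    -0.     0.    -0.002 -0.002 -0.001  0.002]
b-> [-0.005 -0.004 -0.004 -0.005 -0.007 -0.008 -0.01  -0.012] pred (np.float64(0.068), np.float64(0.01)) (np.float64(0.071), np.float64(0.0))
[[[0,-0.0,0.0,0,0],[0,-0.0,-0.005,0,0],[0,-0.0,0.0,0,0],[0,-0.0,0.005,0,0],[0,-0.0,0.0,0,0],[0,-0.0,0.0,0,0],[0,-0.0,0.005,0,0],[0,-0.0,0.0,0,0]]]
```

```bash
python3 -m creep '[[[0,0,0,0,0],[0,0,-0.005,0,0],[0,0,0,0,0],[0,0,0.005,0,0],[0,0,0,0,0],[0,0,0,0,0],[0,0,0,0,0],[0,0,0,0,0]]]'; S=.92 python3 track.py 0.072 8
```

```text
clock: 20.55
tool_pos: [0.531, -0.0025, 0.3675]
orientation: [-179.9, 0.0, -0.8]
force: [-6.4, 5.1, -0.2]
opening: 0.0215
gripper_force: 30.0
{'t': np.float64(20.55), 'top': np.float64(0.064), 'side': np.float64(0.054), 'b': np.float64(-0.007), 'R': np.float64(0.229), 'y': np.float64(-0.003), 'z': np.float64(0.209), 'F': array([-6.4,  5.1, -0.2]), 'th': np.float64(0.059), 'te': np.float64(20.65)} R
off -0.017 fit s 0.910 th 0.061 w 0.006 res [ 0.    -0.    -0.001 -0.002 -0.001  0.002]
b-> [-0.004 -0.003 -0.003 -0.004 -0.005 -0.007 -0.008 -0.01 ] pred (np.float64(0.068), np.float64(0.01)) (np.float64(0.071), np.float64(0.0))
[[[0,-0.0,0.0,0,0],[0,-0.0,-0.005,0,0],[0,-0.0,0.0,0,0],[0,-0.0,0.0,0,0],[0,-0.0,0.005,0,0],[0,-0.0,0.0,0,0],[0,-0.0,0.0,0,0],[0,-0.0,0.005,0,0]]]
```

```bash
python3 -m creep '[[[0,0,0,0,0],[0,0,0,0,0],[0,0,0,0,0],[0,0,0,0,0],[0,0,0,0,0],[0,0,0,0,0],[0,0,0,0,0],[0,0,0,0,0]]]'; S=.92 python3 track.py 0.072 8
```

```text
clock: 21.32
tool_pos: [0.531, -0.0026, 0.3675]
orientation: [-179.9, 0.0, -0.8]
force: [-6.3, 4.2, 0.7]
opening: 0.0214
gripper_force: 30.0
{'t': np.float64(21.317), 'top': np.float64(0.064), 'side': np.float64(0.054), 'b': np.float64(-0.006), 'R': np.float64(0.229), 'y': np.float64(-0.003), 'z': np.float64(0.209), 'F': array([-6.3,  4.2,  0.7]), 'th': np.float64(0.059), 'te': np.float64(21.417)} R
off -0.019 fit s 0.909 th 0.061 w 0.004 res [ 0.    -0.    -0.001 -0.002 -0.001  0.002]
b-> [-0.003 -0.002 -0.001 -0.001 -0.002 -0.004 -0.005 -0.007] pred (np.float64(0.067), np.float64(0.01)) (np.float64(0.071), np.float64(0.0))
[[[0,-0.0,-0.005,0,0],[0,-0.0,0.0,0,0],[0,-0.0,0.0,0,0],[0,-0.0,0.0,0,0],[0,-0.0,0.0,0,0],[0,-0.0,0.0,0,0],[0,-0.0,0.005,0,0],[0,-0.0,0.0,0,0]]]
```

```bash
python3 -m creep '[[[0,0,0,0,0],[0,0,0,0,0],[0,0,0,0,0],[0,0,0,0,0],[0,0,0,0,0],[0,0,0,0,0],[0,0,0,0,0],[0,0,0,0,0]]]'; S=.92 python3 track.py 0.072 8|head -1; python3 -m creep '[[[0,0,0,0,0],[0,0,0,0,0],[0,0,0,0,0],[0,0,0,0,0],[0,0,0,0,0],[0,0,0,0,0]]]'; S=.92 python3 track.py 0.065 6
```

```text
clock: 22.08
tool_pos: [0.531, -0.0025, 0.3675]
orientation: [-179.9, 0.0, -0.8]
force: [-6.6, 4.8, 0.4]
opening: 0.0211
gripper_force: 30.0
{'t': np.float64(22.083), 'top': np.float64(0.064), 'side': np.float64(0.054), 'b': np.float64(-0.006), 'R': np.float64(0.229), 'y': np.float64(-0.003), 'z': np.float64(0.209), 'F': array([-6.6,  4.8,  0.4]), 'th': np.float64(0.059), 'te': np.float64(22.183)} R
clock: 22.68
tool_pos: [0.531, -0.0025, 0.3675]
orientation: [-179.9, 0.0, -0.8]
force: [-7.1, 5.1, -0.1]
opening: 0.0213
gripper_force: 30.0
{'t': np.float64(22.683), 'top': np.float64(0.064), 'side': np.float64(0.054), 'b': np.float64(-0.006), 'R': np.float64(0.229), 'y': np.float64(-0.003), 'z': np.float64(0.209), 'F': array([-7.1,  5.1, -0.1]), 'th': np.float64(0.059), 'te': np.float64(22.783)} R
off -0.020 fit s 0.908 th 0.061 w 0.002 res [ 0.    -0.002 -0.002 -0.001  0.     0.001]
b-> [-0.005 -0.005 -0.005 -0.005 -0.005 -0.006] pred (np.float64(0.063), np.float64(0.0)) (np.float64(0.064), np.float64(0.0))
[[[0,-0.0,0.0,0,0],[0,-0.0,0.0,0,0],[0,-0.0,0.0,0,0],[0,-0.0,0.0,0,0],[0,-0.0,0.0,0,0],[0,-0.0,0.0,0,0]]]
```

```bash
python3 -m creep '[[[0,0,0,0,0],[0,0,0,0,0],[0,0,0,0,0],[0,0,0,0,0],[0,0,0,0,0],[0,0,0,0,0],[0,0,0,0,0],[0,0,0,0,0]]]'; S=.92 python3 track.py 0.072 8|head -1; python3 -m creep '[[[0,0,0,0,0],[0,0,0,0,0],[0,0,0,0,0],[0,0,0,0,0],[0,0,0,0,0],[0,0,0,0,0],[0,0,0,0,0],[0,0,0,0,0]]]'; S=.92 python3 track.py -0.5 6 .11
```

```text
clock: 23.45
tool_pos: [0.531, -0.0026, 0.3675]
orientation: [-179.9, 0.0, -0.8]
force: [-6.9, 5.4, 0.3]
opening: 0.0211
gripper_force: 30.0
{'t': np.float64(23.45), 'top': np.float64(0.064), 'side': np.float64(0.054), 'b': np.float64(-0.006), 'R': np.float64(0.229), 'y': np.float64(-0.003), 'z': np.float64(0.209), 'F': array([-6.9,  5.4,  0.3]), 'th': np.float64(0.059), 'te': np.float64(23.55)} R
clock: 24.22
tool_pos: [0.531, -0.0026, 0.3675]
orientation: [-179.9, 0.0, -0.8]
force: [-6.9, 5.7, 0.7]
opening: 0.021
gripper_force: 30.0
{'t': np.float64(24.217), 'top': np.float64(0.064), 'side': np.float64(0.054), 'b': np.float64(-0.006), 'R': np.float64(0.229), 'y': np.float64(-0.003), 'z': np.float64(0.209), 'F': array([-6.9,  5.7,  0.7]), 'th': np.float64(0.059), 'te': np.float64(24.317)} R
off -0.021 fit s 0.908 th 0.060 w 0.002 res [ 0.    -0.002 -0.001 -0.001  0.     0.001]
b-> [-0.043 -0.071 -0.088 -0.096 -0.095 -0.087] pred (np.float64(0.035), np.float64(-0.11)) (np.float64(-0.033), np.float64(-0.15))
[[[0,-0.0,0.04,0,0],[0,0.0,0.035,0,0],[0,0.0,0.02,0,0],[0,0.0,0.01,0,0],[0,0.0,-0.005,0,0],[0,0.0,-0.005,0,0]]]
```

Held well over 7 s. Now bringing it back.

```bash
sed -i 's#v\[3\]/.012#(v[3]+.01)/.006#' track.py; python3 -m creep '[[[0,0,0.035,0,0],[0,0,0.03,0,0],[0,0,0.015,0,0],[0,0,0.005,0,0],[0,0,-0.005,0,0]]]'; S=.92 python3 track.py -0.5 5 .11
```

```text
clock: 24.73
tool_pos: [0.5311, -0.0032, 0.3513]
orientation: [-180.0, 0.1, -0.8]
force: [-6.1, 1.5, -0.0]
opening: 0.0212
gripper_force: 30.0
{'t': np.float64(24.733), 'top': np.float64(0.05), 'side': np.float64(0.039), 'b': np.float64(-0.077), 'R': np.float64(0.229), 'y': np.float64(-0.003), 'z': np.float64(0.192), 'F': array([-6.1,  1.5, -0. ]), 'th': np.float64(0.044), 'te': np.float64(24.833)} R
off -0.020 fit s 0.897 th 0.049 w -0.054 res [ 0.    -0.003 -0.003 -0.002 -0.002  0.004]
b-> [-0.066 -0.055 -0.045 -0.034 -0.024] pred (np.float64(0.001), np.float64(-0.11)) (np.float64(-0.056), np.float64(-0.11))
[[[0,-0.0,-0.01,0,0],[0,-0.0,-0.015,0,0],[0,-0.0,-0.01,0,0],[0,-0.01,-0.015,0,0],[0,0.0,-0.01,0,0]]]
```

```bash
python3 - <<'E'
import json
L=json.load(open('log.json'));json.dump([l for l in L if l['t']>24],open('log.json','w'))
E
python3 -m creep '[[[0,0,-0.01,0,0],[0,0,-0.015,0,0],[0,0,-0.01,0,0],[0,0,-0.01,0,0]]]'; S=.92 python3 track.py -0.5 5 .11
```

```text
clock: 25.17
tool_pos: [0.531, -0.0028, 0.3607]
orientation: [-179.9, 0.0, -0.8]
force: [-6.9, 4.9, -0.1]
opening: 0.0215
gripper_force: 30.0
{'t': np.float64(25.167), 'top': np.float64(0.001), 'side': np.float64(-0.005), 'b': np.float64(-0.036), 'R': np.float64(0.229), 'y': np.float64(-0.003), 'z': np.float64(0.202), 'F': array([-6.9,  4.9, -0.1]), 'th': np.float64(-0.002), 'te': np.float64(25.267)} R
off -0.011 fit s 0.917 th -0.000 w -0.112 res [ 0.001 -0.004  0.002]
b-> [-0.02  -0.006  0.005  0.015  0.022] pred (np.float64(-0.062), np.float64(-0.12)) (np.float64(-0.116), np.float64(-0.1))
[[[0,-0.0,-0.02,0,0],[0,-0.0,-0.015,0,0],[0,-0.0,-0.015,0,0],[0,-0.0,-0.01,0,0],[0,-0.0,-0.005,0,0]]]
```

```bash
python3 -m creep '[[[0,0,-0.02,0,0],[0,0,-0.015,0,0],[0,0,-0.015,0,0],[0,0,-0.01,0,0],[0,0,-0.005,0,0]]]'; S=.92 python3 track.py -0.5 5 .11
```

```text
clock: 25.68
tool_pos: [0.531, -0.0025, 0.3739]
orientation: [-179.9, 0.0, -0.8]
force: [-7.1, 6.5, -0.4]
opening: 0.0207
gripper_force: 30.0
{'t': np.float64(25.683), 'top': np.float64(nan), 'side': np.float64(-0.053), 'b': np.float64(0.021), 'R': np.float64(0.23), 'y': np.float64(-0.003), 'z': np.float64(0.215), 'F': array([-7.1,  6.5, -0.4]), 'th': np.float64(-0.053), 'te': np.float64(25.783)} R
off -0.009 fit s 0.920 th -0.055 w -0.108 res [ 0.    -0.003  0.005 -0.002]
b-> [0.022 0.023 0.026 0.029 0.032] pred (np.float64(-0.11), np.float64(-0.11)) (np.float64(-0.165), np.float64(-0.11))
[[[0,-0.0,0.0,0,0],[0,-0.0,-0.005,0,0],[0,-0.0,0.0,0,0],[0,-0.0,-0.005,0,0],[0,-0.0,-0.005,0,0]]]
```

```bash
python3 -m creep '[[[0,0,0,0,0],[0,0,-0.005,0,0],[0,0,-0.005,0,0],[0,0,-0.005,0,0],[0,0,-0.005,0,0]]]'; S=.92 python3 track.py -0.5 5 .11
```

```text
clock: 26.2
tool_pos: [0.531, -0.0026, 0.3776]
orientation: [-179.9, 0.0, -0.8]
force: [-6.7, 7.1, -0.2]
opening: 0.021
gripper_force: 30.0
{'t': np.float64(26.2), 'top': np.float64(-0.143), 'side': np.float64(-0.121), 'b': np.float64(0.038), 'R': np.float64(0.23), 'y': np.float64(-0.003), 'z': np.float64(0.219), 'F': array([-6.7,  7.1, -0.2]), 'th': np.float64(-0.132), 'te': np.float64(26.3)} R
off -0.014 fit s 0.927 th -0.128 w -0.135 res [ 0.001 -0.002  0.004 -0.009  0.004]
b-> [0.058 0.075 0.089 0.099 0.106] pred (np.float64(-0.197), np.float64(-0.12)) (np.float64(-0.249), np.float64(-0.1))
[[[0,-0.0,-0.025,0,0],[0,0.0,-0.02,0,0],[0,0.0,-0.015,0,0],[0,0.0,-0.01,0,0],[0,0.0,-0.01,0,0]]]
```

```bash
python3 -m creep '[[[0,0,-0.025,0,0],[0,0,-0.02,0,0],[0,0.005,-0.015,0,0],[0,0,-0.01,0,0],[0,0,-0.01,0,0]]]'; S=.92 python3 track.py -0.5 5 .11
```

```text
clock: 26.72
tool_pos: [0.531, -0.0035, 0.3938]
orientation: [-179.9, 0.0, -0.8]
force: [-8.2, 6.9, -0.3]
opening: 0.0209
gripper_force: 30.0
{'t': np.float64(26.717), 'top': np.float64(-0.204), 'side': np.float64(-0.193), 'b': np.float64(0.108), 'R': np.float64(0.23), 'y': np.float64(-0.003), 'z': np.float64(0.235), 'F': array([-8.2,  6.9, -0.3]), 'th': np.float64(-0.199), 'te': np.float64(26.817)} R
off -0.014 fit s 0.926 th -0.199 w -0.124 res [ 0.001 -0.002  0.004 -0.009  0.004 -0.   ]
b-> [0.11  0.112 0.114 0.116 0.119] pred (np.float64(-0.258), np.float64(-0.11)) (np.float64(-0.312), np.float64(-0.11))
[[[0,-0.0,0.0,0,0],[0,-0.0,-0.005,0,0],[0,0.0,0.0,0,0],[0,0.0,-0.005,0,0],[0,0.0,0.0,0,0]]]
```

```bash
python3 -m creep '[[[0,0,-0.005,0,0],[0,0,-0.005,0,0],[0,0,0,0,0],[0,0,-0.005,0,0],[0,0,-0.005,0,0]]]'; S=.92 python3 track.py -0.5 5 .11
```

```text
clock: 27.23
tool_pos: [0.531, -0.0037, 0.3977]
orientation: [-179.9, 0.0, -0.8]
force: [-7.7, 4.7, 0.7]
opening: 0.0215
gripper_force: 30.0
{'t': np.float64(27.233), 'top': np.float64(-0.243), 'side': np.float64(-0.228), 'b': np.float64(0.125), 'R': np.float64(0.23), 'y': np.float64(-0.004), 'z': np.float64(0.239), 'F': array([-7.7,  4.7,  0.7]), 'th': np.float64(-0.236), 'te': np.float64(27.333)} R
off -0.013 fit s 0.906 th -0.239 w -0.070 res [ 0.001 -0.002  0.003 -0.011  0.004  0.005 -0.003]
b-> [0.108 0.095 0.088 0.085 0.086] pred (np.float64(-0.279), np.float64(-0.1)) (np.float64(-0.338), np.float64(-0.13))
[[[0,-0.0,0.02,0,0],[0,-0.0,0.015,0,0],[0,-0.0,0.01,0,0],[0,-0.0,0.0,0,0],[0,-0.0,0.0,0,0]]]
```

```bash
python3 -m creep '[[[0,0,0.015,0,0],[0,0,0.01,0,0],[0,0,0.005,0,0],[0,0,0,0,0],[0,0,0,0,0]]]'; S=.92 python3 track.py -0.5 5 .11
```

```text
clock: 27.75
tool_pos: [0.531, -0.0033, 0.3915]
orientation: [-179.9, 0.0, -0.8]
force: [-7.8, 7.6, -0.8]
opening: 0.0213
gripper_force: 30.0
{'t': np.float64(27.75), 'top': np.float64(-0.268), 'side': np.float64(-0.254), 'b': np.float64(0.098), 'R': np.float64(0.23), 'y': np.float64(-0.003), 'z': np.float64(0.233), 'F': array([-7.8,  7.6, -0.8]), 'th': np.float64(-0.261), 'te': np.float64(27.85)} R
off -0.012 fit s 0.901 th -0.263 w -0.061 res [ 0.     0.003 -0.012  0.003  0.005  0.001 -0.002]
b-> [0.093 0.091 0.091 0.094 0.099] pred (np.float64(-0.306), np.float64(-0.11)) (np.float64(-0.364), np.float64(-0.12))
[[[0,-0.0,0.005,0,0],[0,-0.0,0.005,0,0],[0,-0.0,0.0,0,0],[0,-0.0,-0.005,0,0],[0,-0.0,-0.005,0,0]]]
```

```bash
python3 -m creep '[[[0,0,0.005,0,0],[0,0,0.005,0,0],[0,0,0,0,0],[0,0,-0.005,0,0],[0,0,-0.005,0,0]]]'; S=.91 python3 track.py -0.5 5 .11
```

```text
clock: 28.27
tool_pos: [0.531, -0.0033, 0.3916]
orientation: [-179.9, 0.0, -0.8]
force: [-7.0, 6.5, -0.3]
opening: 0.0211
gripper_force: 30.0
{'t': np.float64(28.267), 'top': np.float64(-0.303), 'side': np.float64(-0.293), 'b': np.float64(0.098), 'R': np.float64(0.23), 'y': np.float64(-0.003), 'z': np.float64(0.233), 'F': array([-7. ,  6.5, -0.3]), 'th': np.float64(-0.298), 'te': np.float64(28.367)} R
off -0.012 fit s 0.895 th -0.299 w -0.091 res [ 0.005 -0.012  0.002  0.004  0.    -0.    -0.001]
b-> [0.107 0.115 0.123 0.13  0.137] pred (np.float64(-0.353), np.float64(-0.11)) (np.float64(-0.408), np.float64(-0.11))
[[[0,-0.0,-0.01,0,0],[0,0.0,-0.01,0,0],[0,0.0,-0.01,0,0],[0,0.0,-0.005,0,0],[0,0.0,-0.01,0,0]]]
```

```bash
python3 -m creep '[[[0,0,-0.01,0,0],[0,0.005,-0.01,0,0],[0,0,-0.01,0,0],[0,0,-0.005,0,0],[0,0,-0.01,0,0]]]'; S=.91 python3 track.py -0.5 5 .09
```

```text
clock: 28.78
tool_pos: [0.531, -0.0043, 0.4006]
orientation: [-179.8, 0.0, -0.8]
force: [-6.8, 6.7, 0.4]
opening: 0.021
gripper_force: 30.0
{'t': np.float64(28.783), 'top': np.float64(-0.36), 'side': np.float64(-0.349), 'b': np.float64(0.138), 'R': np.float64(0.23), 'y': np.float64(-0.004), 'z': np.float64(0.242), 'F': array([-6.8,  6.7,  0.4]), 'th': np.float64(-0.355), 'te': np.float64(28.883)} R
off -0.008 fit s 0.902 th -0.353 w -0.109 res [-0.002  0.004  0.003 -0.002 -0.002 -0.002  0.002]
b-> [0.149 0.159 0.167 0.172 0.176] pred (np.float64(-0.407), np.float64(-0.09)) (np.float64(-0.45), np.float64(-0.08))
[[[0,0.0,-0.015,0,0],[0,0.0,-0.01,0,0],[0,0.0,-0.01,0,0],[0,0.01,-0.005,0,0],[0,-0.0,-0.005,0,0]]]
```

```bash
python3 -m creep '[[[0,0,-0.015,0,0],[0,0,-0.01,0,0],[0,0,-0.01,0,0],[0,0.005,-0.005,0,0],[0,0,-0.005,0,0]]]'; S=.91 python3 track.py -0.5 5 .07
```

```text
clock: 29.3
tool_pos: [0.531, -0.0055, 0.4097]
orientation: [-179.9, 0.0, -0.8]
force: [-7.4, 5.8, -0.5]
opening: 0.0214
gripper_force: 30.0
{'t': np.float64(29.3), 'top': np.float64(-0.413), 'side': np.float64(-0.405), 'b': np.float64(0.178), 'R': np.float64(0.23), 'y': np.float64(-0.005), 'z': np.float64(0.251), 'F': array([-7.4,  5.8, -0.5]), 'th': np.float64(-0.409), 'te': np.float64(29.4)} R
off -0.009 fit s 0.901 th -0.410 w -0.100 res [-0.001  0.002 -0.001 -0.001 -0.001  0.002 -0.001]
b-> [0.185 0.191 0.195 0.197 0.199] pred (np.float64(-0.454), np.float64(-0.07)) (np.float64(-0.487), np.float64(-0.06))
[[[0,0.0,-0.01,0,0],[0,0.0,-0.005,0,0],[0,0.0,-0.005,0,0],[0,0.0,0.0,0,0],[0,0.01,-0.005,0,0]]]
```

```bash
python3 -m creep '[[[0,0,-0.01,0,0],[0,0.005,-0.005,0,0],[0,0,-0.005,0,0],[0,0,0,0,0],[0,0,-0.005,0,0]]]'; S=.91 python3 track.py -0.5 5 .06
```

```text
clock: 29.82
tool_pos: [0.531, -0.0063, 0.4146]
orientation: [-179.8, 0.0, -0.8]
force: [-6.9, 6.6, 1.5]
opening: 0.0214
gripper_force: 30.0
{'t': np.float64(29.817), 'top': np.float64(-0.448), 'side': np.float64(-0.442), 'b': np.float64(0.2), 'R': np.float64(0.23), 'y': np.float64(-0.006), 'z': np.float64(0.256), 'F': array([-6.9,  6.6,  1.5]), 'th': np.float64(-0.445), 'te': np.float64(29.917)} R
off -0.010 fit s 0.897 th -0.447 w -0.063 res [ 0.001 -0.002 -0.002 -0.001  0.003  0.003 -0.002]
b-> [0.196 0.193 0.191 0.19  0.189] pred (np.float64(-0.476), np.float64(-0.05)) (-0.5, 0)
[[[0,0.0,0.005,0,0],[0,-0.0,0.005,0,0],[0,-0.0,0.0,0,0],[0,-0.0,0.0,0,0],[0,-0.0,0.0,0,0]]]
```

```bash
python3 -m creep '[[[0,0,0.005,0,0],[0,0,0.005,0,0],[0,0,0,0,0],[0,0,0,0,0],[0,0,0,0,0],[0,0,0,0,0]]]'; S=.91 python3 track.py -0.5 5 .06
```

```text
clock: 30.42
tool_pos: [0.531, -0.0061, 0.4127]
orientation: [-179.8, 0.0, -0.8]
force: [-8.6, 8.3, 0.4]
opening: 0.021
gripper_force: 30.0
{'t': np.float64(30.417), 'top': np.float64(-0.478), 'side': np.float64(-0.469), 'b': np.float64(0.191), 'R': np.float64(0.23), 'y': np.float64(-0.006), 'z': np.float64(0.254), 'F': array([-8.6,  8.3,  0.4]), 'th': np.float64(-0.473), 'te': np.float64(30.517)} R
off -0.010 fit s 0.895 th -0.474 w -0.042 res [ 0.001 -0.001 -0.002  0.001  0.002 -0.001 -0.   ]
b-> [0.19  0.189 0.189 0.189 0.189] pred (np.float64(-0.497), np.float64(-0.05)) (-0.5, 0)
[[[0,0.0,0.0,0,0],[0,-0.0,0.0,0,0],[0,-0.0,0.0,0,0],[0,-0.0,0.0,0,0],[0,-0.0,0.0,0,0]]]
```

```bash
python3 -m creep '[[[0,0,0,0,0],[0,0,0,0,0],[0,0,0,0,0],[0,0,0,0,0],[0,0,0.005,0,0],[0,0,0.005,0,0],[0,0,0.01,0,0],[0,0,0.01,0,0]]]'; S=.91 python3 track.py -0.5 5 .06|head -1
```

```text
clock: 31.18
tool_pos: [0.5309, -0.0055, 0.4066]
orientation: [-179.7, 0.0, -0.8]
force: [-9.3, 13.4, 0.2]
opening: 0.0213
gripper_force: 30.0
{'t': np.float64(31.183), 'top': np.float64(-0.51), 'side': np.float64(-0.501), 'b': np.float64(0.164), 'R': np.float64(0.23), 'y': np.float64(-0.006), 'z': np.float64(0.248), 'F': array([-9.3, 13.4,  0.2]), 'th': np.float64(-0.506), 'te': np.float64(31.283)} R
```

Wheel is on its rest. Now relaxing the bar along the arc to b≈-0.5.

```bash
python3 -m creep '[[[0,-0.015,0.075,0,0],[0,-0.005,0.08,0,0],[0,0,0.08,0,0],[0,0.005,0.08,0,0],[0,0.01,0.08,0,0],[0,0.02,0.08,0,0],[0,0.02,0.075,0,0],[0,0,0,0,0]]]'; S=.91 python3 track.py -0.5 5 .06|head -1
```

```text
clock: 31.95
tool_pos: [0.5312, -0.0155, 0.2948]
orientation: [179.9, 0.1, -0.8]
force: [-3.8, -2.0, 1.5]
opening: 0.0214
gripper_force: 30.0
{'t': np.float64(31.95), 'top': np.float64(-0.51), 'side': np.float64(-0.501), 'b': np.float64(-0.33), 'R': np.float64(0.229), 'y': np.float64(-0.016), 'z': np.float64(0.136), 'F': array([-3.8, -2. ,  1.5]), 'th': np.float64(-0.506), 'te': np.float64(32.05)} R
```

```bash
python3 -m creep '[[[0,0.03,0.07,0,0],[0,0.03,0.065,0,0],[0,0.015,0.035,0,0],[0,0,0,0,0],[0,0,0,0,0],[0,0,0,0,0]]]'; S=.91 python3 track.py -0.5 5 .06|head -1
```

```text
clock: 32.55
tool_pos: [0.5311, -0.0299, 0.2632]
orientation: [180.0, 0.0, -0.8]
force: [-5.2, -3.3, 1.6]
opening: 0.021
gripper_force: 30.0
{'t': np.float64(32.55), 'top': np.float64(-0.51), 'side': np.float64(-0.502), 'b': np.float64(-0.482), 'R': np.float64(0.228), 'y': np.float64(-0.03), 'z': np.float64(0.104), 'F': array([-5.2, -3.3,  1.6]), 'th': np.float64(-0.506), 'te': np.float64(32.65)} R
```

```bash
python3 -m creep '[[[0,0,0.01,0,0],[0,0,0,0,1],[0,0,0,0,1],[0,0,0,0,1],[0,0,0,0,1],[0,0,0,0,1],[0,0,0,0,1],[0,0,0,0,1]]]'; python3 -m creep '[[[0,0,0,0,1],[0,0,-0.1,0,1],[0,0,-0.15,0,1],[0,0,-0.2,0,1],[0,0,-0.2,0,1],[-0.1,0,-0.15,0,1],[-0.1,0,0,0,1],[0,0,0,0,1]]]';python3 -m creep '[[[0,0,0,0,1],[0,0,0,0,1],[0,0,0,0,1],[0,0,0,0,1],[0,0,0,0,1],[0,0,0,0,1],[0,0,0,0,1],[0,0,0,0,1]]]'; S=.91 python3 track.py -0.5 5 .06|head -1; python3 - <<'E'
from h import *
o=telemetry.get_obs();w=snapshot('wrist');s=snapshot('side')
r=nets.landmark_of(s,'grip_mid')[:1]
print(r,[(b,proj(s,model([.64,-.232,-.006,-.5,b,0])['grip_mid']).round(1)) for b in (-.6,-.5,-.4)])
cv2.imwrite('pics/end.png',s['frame'][80:380,200:500,::-1])
E
```

```text
clock: 33.32
tool_pos: [0.5311, -0.0294, 0.2607]
orientation: [-180.0, -0.0, -0.8]
force: [-0.5, -0.7, 0.3]
opening: 0.0623
gripper_force: 0.0
clock: 33.98
tool_pos: [0.4887, -0.0293, 0.4231]
orientation: [-179.9, -0.2, -0.8]
force: [-0.7, 0.3, -2.1]
opening: 0.0874
gripper_force: 0.0
clock: 34.65
tool_pos: [0.4911, -0.029, 0.4204]
orientation: [180.0, 0.0, -0.8]
force: [-0.6, -0.6, -0.4]
opening: 0.0876
gripper_force: 0.0
{'t': np.float64(34.65), 'top': np.float64(-0.51), 'side': np.float64(-0.501), 'b': np.float64(0.248), 'R': np.float64(0.209), 'y': np.float64(-0.029), 'z': np.float64(0.261), 'F': array([-0.6, -0.6, -0.4]), 'th': np.float64(-0.506), 'te': np.float64(34.75)} R
[{'uv': [282.4, 204.8], 'confidence': 0.61}] [(-0.6, array([[284.7, 211.4]])), (-0.5, array([[282.2, 205.7]])), (-0.4, array([[280.1, 199.9]]))]
```

View pics/end.png

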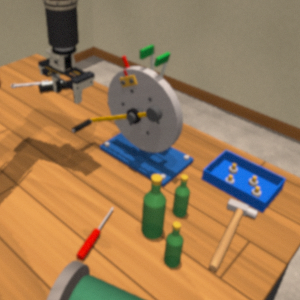

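The wheel is on its rest, the bar is relaxed (grip matches b≈-0.5), the bottles are standing and the gripper is clear at (80,85). Handing in.

```bash
python3 -c "
from plant import workorder;print(workorder.close_job())"
```

```text
the job is handed in; nothing more can be done
None
```

The job is handed in (no verdict came back): the red pointer stayed between the prongs for about 8 s, and the flywheel is back on its rest with the bar relaxed, the gripper clear, the fork undisturbed and the bottle standing.

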